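# Stir the nuts in the pot under the rack

## Task

Take the wooden spoon from the checked mug, set its head down gently on the bottom of the pot and stir the walnuts and chestnuts round until neither kind keeps to one side: whether you split the pot along the line of its two handles or square across it, each half should hold some of both. Use only the spoon on the nuts and keep them all in the pot; then put the spoon back in the upright mug, head down, and leave the timer, the sugar shaker and the jar alone.

Things in the scene. Friction and masses are not known exactly. Their poses are not given: they have to be found in the camera images.
- pot: round pale grey-blue enamel pot, dark rim, fixed. Origin: centre of underside; z up. Two loop handles along its +x and -x, out to 119 mm, 48-60 mm high. Rim 68 mm high, inner radius 87 mm there. Inner floor flat, 6 mm above the origin, out to radius 54 mm; from there the side slopes up about 45 degrees to radius 77 mm at 24 mm. At first walnuts lie in its +y half (under the rack), chestnuts in its -y half
- rack: see-through steel wire rack over the far half of the pot, fixed. Origin: on the worktop below the middle of its front rod; +x to the back, away from the robot; y along the rod. Wires at 209-215 mm height from x=0 to 125 mm, y=-140 to 140 mm, legs at the corners, a tin on each end. The front rod passes 10-20 mm behind the pot's centre, so an upright hand cannot get over the far half
- spoon: flat wooden stirring spoon, 205 mm long, 35-70 g. Origin: middle of the head's end; z runs up the shaft to the handle end at 205 mm. Head 56 mm long, 30 mm wide (y), 10 mm thick (x). Handle from 80 to 205 mm, 24 mm along x, 14 mm along y. At first it leans in the mug, 25-40 degrees from vertical, handle roughly towards the robot, y about level
- spoon_grip (a point): point on the spoon's axis, 170 mm from the head end, 35 mm below the handle end; a place to grip (14 mm across, along y). Grip firmly: the nuts load the head with up to about 6 N and can turn the spoon in the fingers; dragged hard towards the near side they wedge between the leaning head and the sloping wall
- mug: black-and-white checked mug, loose, 0.34 kg, 100 mm high; its handle points along its -x, which is roughly to the robot's right. Origin: underside, 16.5 mm from the axis of the cup towards the handle.
- mug_mouth (a point): centre of the mug's mouth, 100 mm above its underside; inside radius about 37 mm at the mouth, 28 mm at the inner floor, which is about 12 mm above the worktop
- timer: round white and red kitchen timer, 72 x 71 x 62 mm, loose; bystander. Origin: centre of underside
- shaker: glass sugar shaker with metal top, 70 mm across, 127 mm high, loose; bystander. Origin: centre of underside
- jar: small jar with yellow lid, 60 mm across, 80 mm high, loose; bystander. Origin: centre of underside
- walnut_1: walnut in its shell, light tan, about 26 mm across, 12 g, loose in the pot. Origin: its centre
- walnut_2: walnut in its shell, light tan, about 26 mm across, 12 g, loose in the pot. Origin: its centre
- walnut_3: walnut in its shell, light tan, about 26 mm across, 12 g, loose in the pot. Origin: its centre
- walnut_4: walnut in its shell, light tan, about 26 mm across, 12 g, loose in the pot. Origin: its centre
- chestnut_1: chestnut, dark brown, 25 mm across, 21 mm thick, 12 g, loose in the pot. Origin: its centre
- chestnut_2: chestnut, dark brown, 25 mm across, 21 mm thick, 12 g, loose in the pot. Origin: its centre
- chestnut_3: chestnut, dark brown, 25 mm across, 21 mm thick, 12 g, loose in the pot. Origin: its centre
- chestnut_4: chestnut, dark brown, 25 mm across, 21 mm thick, 12 g, loose in the pot. Origin: its centre

How it is judged:
By the outcome, as a careful person would: the job done as asked, in the order asked, and still so for the second after the job is handed in, with the robot touching nothing.
It also fails if it takes over 72 s, if anything falls off the work surface, if the arm or the gripper's body presses on something with over 40 N, if the wrist force passes 120 N, or if a joint passes its speed limit or range.

## Robot

A 6-joint arm with a two-finger parallel gripper is mounted at the origin on a cart in front of the work surface, level with it; the furniture and walls round the work are solid. World frame = base frame: x ahead of the robot, y to its left, z up, the work surface at z = 0. Lengths are in mm, angles in rad, forces in N, time in s.
With the tool pointing down it reaches from about 250 to 775 mm from the base axis. Payload 4 kg.
Tool frame: the origin (TCP) lies between the finger pads; the fingertips stand robot.tip_reach ahead of it and the grasp point (between the pads) lies 8 mm behind it (robot.tip_reach is the distance from the TCP to the fingertips, in mm); x points along the fingers, y is the direction in which the jaws open and shut, and the axes are right-handed (so a half turn about x gives the same grasp; the last joint's range is limited). The gripper opens to 94 mm and grips with 3 to 60 N. Pads are 16 mm wide; open, the fingers measure 119 mm over their backs; the gripper's body (75 mm by 177 mm) begins 78 mm behind the grasp point.
Start: joints at [-1.327, 0.087, 1.371, -0, 1.684, -0.103], TCP at [186.938, -517.278, 187.006] pointing down, gripper open.
Joint ranges: [-3.1, 3.1], [-0.76, 2.03], [0.27, 2.55], [-1.08, 4.22], [0.17, 2.65], [-2.57, 2.57]. Speed limits (rad/s): [2.79, 2.79, 3.14, 3.14, 3.14, 3.14].

## Interface

Orientations are given as a unit quaternion [x, y, z, w].
In Python, from plant import get_obs, viewer, robot gives the robot as it stands.
- The arm moves only by the tool play_rows, never from a script. Its argument "plan" is a list that holds one entry, the list of rows, each a list of 7 numbers: the shift along the tool's x, y, z in m, then the turn, a rotation vector about the tool's x, y, z in rad, then the closure, from 0 (fully open) to 1 (shut). In form: [[[dx, dy, dz, rx, ry, rz, gripper], ...]]. A call has exactly 10 rows; each row is the pose to reach, as a shift and turn from the pose commanded when the call began, along the tool's axes at that moment; what a row does not reach only later rows make up. A row lasts 1/12 s, in which the tool goes at most 41.7 mm and 7.16 degrees, less where a joint would pass 70% of its speed; a pose out of reach is approached as far as the arm can. A call with a gripper value outside its range is refused whole. The fingers move at their own pace and stop on an object; "force" is the grip in N (left out, the last holds). Time passes only in rows, so rows that repeat a pose let the fingers close, or fill a call up. It gives the time, the measured TCP pose, the force and the opening at its end, in the units of the state.
- get_obs(): the state, without advancing time (a new reading comes with each control period).
- viewer.read_camera(name): name is "scene" or "top" or "wrist"; returns the picture (400x640x3 uint8, red, green, blue); there is no depth.
- viewer.get_calibration(name): a dict with "fx", "fy", "cx", "cy" (pixels), "extrinsics" (4x4, takes a point from camera to world coordinates); the wrist camera has in their place "tool_from_camera" (4x4, takes a point from camera to tool coordinates, whose origin is the TCP and whose axes are the tool frame's). Camera axes: x right, y up, looking along -z (the intrinsics and any distortion apply to the point x, -y, -z); pixel columns grow to the right and rows downward; lengths in mm; the calibration is good to about 2 mm. A picture is of the moment at which its call begins: read the wrist's pose just before it. get_calibration takes no time and is no camera call.
- robot.job_done(): hands the job in, once; it reports no verdict.
Trained networks look in the newest picture that a camera, given by its name, has taken for a name from the list of things; names that differ only in an ending like _2 or _b are one class to them, and where a whole thing is asked for, a point or a joint stands for the part that bears it (a point fixed in the world has none). Each returns a list of dicts, best first, with "p" (0 to 1); they miss things now and then, are a little off and sometimes report something else, mostly with a low value. They report only what shows in the picture. A call takes as long as a camera call.
- viewer.look_for(thing, camera): "point" ([column, row] in pixels, amid what is visible of it).
- viewer.tip_of(thing, camera): "point" ([column, row] in pixels: a listed point, or the origin of a listed thing).
The state is a dict: "time": time; "q": joint angles; "joint_vel": joint speeds; "joint_torque": joint torques, N m; "tcp_pos": TCP position; "tool_rot": TCP orientation; "force": force on the tool from outside, world axes, zero at the start; "moment": the same for the moment, N m; "grip_width": finger opening in mm.
Only numpy, scipy, OpenCV 4.12 (cv2) and the standard library are available. Lean on these libraries where they do the work, as an engineer would, in place of code of your own. Each camera call takes 0.05 s, during which the arm holds its last target. There are 200 camera calls.

## Working session

There is one attempt and no reset: what is moved stays moved. The work goes in short steps, Python scripts to look and compute and a tool call to move; the robot and the scene stay as the last step left them, time stands still between calls to the robot, and variables do not carry over. Pictures are saved under pics/ and viewed, about 8 in all and at most 12, crops included, and the job is handed in when it is done.

Besides the shell and the picture viewer there is one more tool, called after "Request:" by a JSON object that holds its "name" and its "arguments". play_rows: Moves the arm, as the interface text tells. Its arguments: {"type":"object","properties":{"plan":{"type":"array"},"force":{"type":"number"}},"required":["plan"]}

```bash
ls; mkdir -p pics
python3 - <<'E'
from plant import get_obs, viewer, robot
import cv2,numpy as np
print(get_obs()); print(robot.tip_reach)
for c in("scene","top"):
    cv2.imwrite(f"pics/{c}0.png",viewer.read_camera(c)[:,:,::-1])
    print(c,{k:np.round(v,3).tolist() for k,v in viewer.get_calibration(c).items()})
    for t in("pot","rack","spoon","spoon_grip","mug","mug_mouth","timer","shaker","jar","walnut_1","chestnut_1"):
        print(t,[(np.round(d["point"]).tolist(),round(d["p"],2)) for d in viewer.tip_of(t,c)][:5])
a=cv2.imread("pics/scene0.png");b=cv2.imread("pics/top0.png")
print({k:np.round(v,3).tolist() for k,v in viewer.get_calibration("wrist").items()})
E
```

```text
pics
{'time': 0.0, 'q': array([-1.32710763e+00,  8.79576414e-02,  1.37225599e+00, -1.96856086e-05,
        1.68361597e+00, -1.03095962e-01]), 'joint_vel': array([ 0.0016023 , -0.00109216, -0.00029627,  0.00024387, -0.00021679,
        0.00036573]), 'joint_torque': array([ 8.32769583e-04, -3.40177953e+01, -3.02423644e+01,  7.16791023e-02,
        3.30221909e-02, -1.72293089e-04]), 'tcp_pos': array([ 186.77674954, -516.67572109,  185.80192598]), 'tool_rot': array([-0.69644109, -0.12278105,  0.69656599, -0.12120417]), 'force': array([-0.34927305,  0.31542992, -0.50649188]), 'moment': array([-0.06141265,  0.00151168, -0.02029559]), 'grip_width': 94.00625118182855}
11.0
scene {'fx': 385.515, 'fy': 385.515, 'cx': 321.009, 'cy': 194.28, 'extrinsics': [[0.805, 0.461, -0.372, 154.319], [-0.593, 0.627, -0.506, -763.194], [-0.0, 0.628, 0.778, 914.31], [0.0, 0.0, 0.0, 1.0]]}
pot [([286.0, 166.0], 0.74)]
rack []
spoon [([312.0, 248.0], 0.63), ([300.0, 155.0], 0.55)]
spoon_grip [([275.0, 219.0], 0.89), ([278.0, 158.0], 0.28)]
mug [([307.0, 253.0], 0.89)]
mug_mouth [([303.0, 230.0], 0.57), ([274.0,
[... 584 characters left out ...]
76), ([425.0, 229.0], 0.21)]
spoon_grip [([326.0, 262.0], 0.71)]
mug [([340.0, 239.0], 0.7)]
mug_mouth [([337.0, 242.0], 0.74)]
timer [([274.0, 241.0], 0.8), ([203.0, 191.0], 0.16)]
shaker [([365.0, 196.0], 0.61)]
jar [([425.0, 229.0], 0.58), ([365.0, 194.0], 0.43)]
walnut_1 [([214.0, 199.0], 0.69), ([232.0, 177.0], 0.65), ([225.0, 171.0], 0.61), ([232.0, 190.0], 0.61), ([212.0, 169.0], 0.36)]
chestnut_1 [([215.0, 201.0], 0.66), ([200.0, 178.0], 0.64), ([200.0, 193.0], 0.39), ([224.0, 205.0], 0.37)]
{'fx': 304.912, 'fy': 304.912, 'cx': 314.72, 'cy': 203.695, 'tool_from_camera': [[0.0, 0.269, -0.963, -198.062], [1.0, 0.001, 0.0, 0.136], [0.001, -0.963, -0.269, -78.346], [0.0, 0.0, 0.0, 1.0]]}
```

Run:
```python
import cv2
a=cv2.imread("pics/scene0.png")[100:340,200:440];b=cv2.imread("pics/top0.png")[120:320,150:450]
cv2.imwrite("pics/a.png",cv2.resize(a,None,fx=2.5,fy=2.5,interpolation=2));cv2.imwrite("pics/b.png",cv2.resize(b,None,fx=2.66,fy=2.66,interpolation=2))
```

```text
(no output)
```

View pics/a.png

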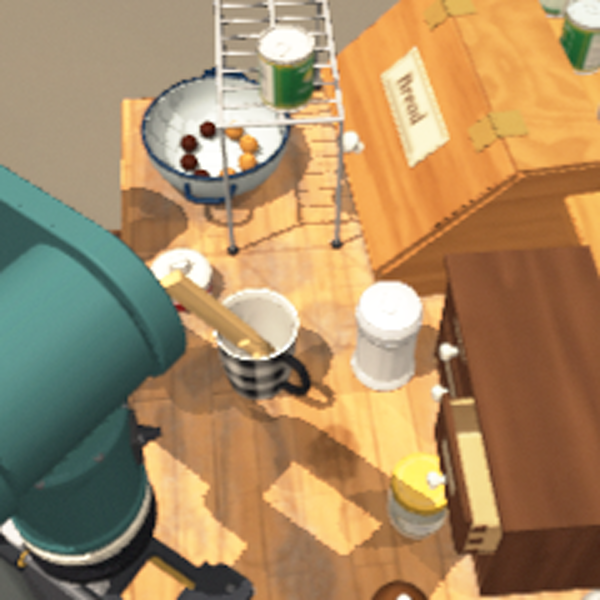

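View pics/b.png

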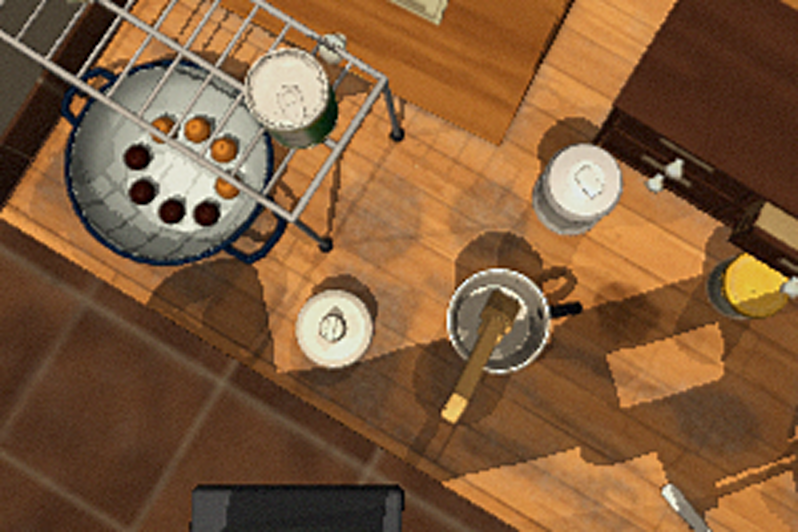

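The scene view shows the pot under the rack (scene ~(286,155)), the mug with the leaning spoon (~(303,230)), the timer in front of it and the shaker and jar to the right. The top view shows walnuts under the rack, chestnuts nearer to the robot, and the spoon handle end at about (320,273).

```bash
cat > h.py <<'E'
import numpy as np, cv2
from scipy.optimize import least_squares
from scipy.spatial.transform import Rotation as R
from plant import get_obs, viewer, robot
def cam(c,obs=None):
    k=viewer.get_calibration(c)
    if c=="wrist":
        o=obs or get_obs(); T=np.eye(4); T[:3,:3]=R.from_quat(o["tool_rot"]).as_matrix(); T[:3,3]=o["tcp_pos"]; E=T@np.array(k["tool_from_camera"])
    else: E=np.array(k["extrinsics"])
    return k,E
def proj(c,P,obs=None):
    k,E=cam(c,obs); p=(np.atleast_2d(P)-E[:3,3])@E[:3,:3]
    return np.c_[k["cx"]+k["fx"]*p[:,0]/-p[:,2],k["cy"]-k["fy"]*p[:,1]/-p[:,2]]
def atz(c,px,z,obs=None):
    k,E=cam(c,obs); px=np.atleast_2d(px)
    d=np.c_[(px[:,0]-k["cx"])/k["fx"],-(px[:,1]-k["cy"])/k["fy"],-np.ones(len(px))]@E[:3,:3].T
    return E[:3,3]+d*((z-E[2,3])/d[:,2])[:,None]
def tri(pt,ps):
    f=lambda P:np.r_[proj("top",P)[0]-pt,proj("scene",P)[0]-ps]
    s=least_squares(f,atz("top",pt,80)[0]); return s.x,np.abs(s.fun).max()
T=lambda x,y:(150+x/2.66,120+y/2.66)
S=lambda x,y:(200+x/2.5,100+y/2.5)
E
python3 - <<'E'
from h import *
np.set_printoptions(precision=1,suppress=True)
print("handle end",tri(T(453,406),S(174,277)))
print("mouth",atz("top",T(500,320),100),atz("scene",S(259,326),100),tri(T(500,320),S(259,326)))
print("mug handle",atz("top",T(578,309),75))
print("pot rim sides top", atz("top",[T(66,165),T(272,165),T(170,60),T(170,263)],68))
print("pot handles", atz("top",[T(64,103),T(268,252)],54))
print("rod",atz("top",[T(10,40),T(293,216)],212), atz("scene",[S(218,123),S(343,120)],212))
print("rack leg",atz("top",T(325,245),0))
print("pot tip",atz("top",(219,184),0),atz("scene",(286,166),0))
print("timer",atz("top",T(335,328),62),"shaker",atz("top",T(580,180),127),"jar",atz("top",T(755,285),80))
print("spoon head visible", tri(T(500,300),S(262,348)), tri((326,262),(275,219)))
print("front edge", atz("top",[T(0,212),T(280,375),T(500,520)],0))
w=atz("top",[T(163,128),T(197,128),T(225,149),T(227,187),T(137,157),T(142,192),T(172,211),T(207,213)],18);print("nuts",w)
E
```

```text
handle end (array([ 372.5, -259.2,  189.5]), np.float64(1.1836715999563125))
mouth [[ 436.  -297.9  100. ]] [[ 439.  -301.8  100. ]] (array([ 437.8, -299. ,   96.9]), np.float64(0.9760965194874984))
mug handle [[ 446.4 -366.4   75. ]]
pot rim sides top [[570.7  85.4  68. ]
 [571.7 -97.8  68. ]
 [667.   -3.1  68. ]
 [484.2 -10.8  68. ]]
pot handles [[630.2  95.7  54. ]
 [495.6 -94.   54. ]]
rod [[ 641.8   78.6  212. ]
 [ 509.  -139.4  212. ]] [[ 508.6 -133.9  212. ]
 [ 615.4 -207.   212. ]]
rack leg [[ 507.1 -138.3    0. ]]
pot tip [[577.8  -1.6   0. ]] [[570.1  -6.4  -0. ]]
timer [[ 428.8 -156.    62. ]] shaker [[ 550.6 -362.4  127. ]] jar [[ 467.8 -517.5   80. ]]
spoon head visible (array([ 450.4, -298.5,   45.5]), np.float64(2.348539558300047)) (array([ 387.1, -268.4,  156.2]), np.float64(2.0974168858535904))
front edge [[ 536.6  171.7    0. ]
 [ 385.8  -99.1    0. ]
 [ 257.2 -303.1    0. ]]
nuts [[615.   14.7  18. ]
 [615.2 -17.4  18. ]
 [595.3 -44.5  18. ]
 [559.2 -47.6  18. ]
 [587.2  38.   18. ]
 [554.   31.8  18. ]
 [536.3   2.9  18. ]
 [534.7 -29.8  18. ]]
```

```bash
cat >> h.py <<'E'
import json,os
def cmd():
    if os.path.exists("cmd.json"):
        d=json.load(open("cmd.json")); return np.array(d["p"]),R.from_quat(d["q"])
    return np.array([186.938,-517.278,187.006]), R.from_matrix([[0,0,0]]) if 0 else R.from_quat(get_obs()["tool_rot"])
def orient(tilt,az,flip=1):
    t,a=np.radians([tilt,az]); x=np.array([np.sin(t)*np.cos(a),np.sin(t)*np.sin(a),-np.cos(t)])
    y=flip*np.array([-np.sin(a),np.cos(a),0]); return R.from_matrix(np.c_[x,y,np.cross(x,y)])
def plan(way,g):
    """way: list of (n rows, TCP pos, R) reached linearly; prints calls of 10 rows, stores the commanded end pose"""
    p0,r0=cmd(); poses=[]; p,r=p0,r0
    for n,P,Q in way:
        P=np.array(P,float); rv=(r.inv()*Q).as_rotvec()
        for i in range(1,n+1): poses.append((p+(P-p)*i/n, r*R.from_rotvec(rv*i/n)))
        p,r=P,Q
    while len(poses)%10: poses.append(poses[-1])
    for c in range(0,len(poses),10):
        rows=[[round(float(v),3)+0 for v in np.r_[r0.inv().apply(P-p0)/1000,(r0.inv()*Q).as_rotvec()]]+[g] for P,Q in poses[c:c+10]]
        print(json.dumps([rows]).replace(" ",""))
        l=np.array(rows[-1]); p0=p0+r0.apply(l[:3]*1000); r0=r0*R.from_rotvec(l[3:6])
    json.dump(dict(p=p0.tolist(),q=r0.as_quat().tolist()),open("cmd.json","w"))
E
python3 - <<'E'
from h import *
np.set_printoptions(precision=2,suppress=True)
o=get_obs(); print(R.from_quat(o["tool_rot"]).as_matrix())
for f in(1,-1):
    print(f,np.degrees((R.from_quat(o["tool_rot"]).inv()*orient(31,-26.6,f)).magnitude()))
E
```

```text
[[ 0.    0.34 -0.94]
 [-0.   -0.94 -0.34]
 [-1.    0.    0.  ]]
1 135.3126643419218
-1 55.37877485802719
```

Run:
```python
from h import *
Q=orient(31,-26.6,-1); x=Q.as_matrix()[:,0]; g=np.array([388,-267.5,158.5])
plan([(18,g+8*x-130*x,Q),(2,g+8*x-130*x,Q)],0.0)
print(cmd()[0])
```

```text
[[[-0.004,-0.012,-0.013,0.044,0.028,0.012,0.0],[-0.008,-0.024,-0.026,0.088,0.057,0.024,0.0],[-0.013,-0.035,-0.038,0.132,0.085,0.037,0.0],[-0.017,-0.047,-0.051,0.176,0.114,0.049,0.0],[-0.021,-0.059,-0.064,0.22,0.142,0.061,0.0],[-0.025,-0.071,-0.077,0.264,0.17,0.073,0.0],[-0.03,-0.082,-0.09,0.308,0.199,0.085,0.0],[-0.034,-0.094,-0.103,0.351,0.227,0.097,0.0],[-0.038,-0.106,-0.115,0.395,0.255,0.11,0.0],[-0.042,-0.118,-0.128,0.439,0.284,0.122,0.0]]]
[[[-0.003,-0.016,-0.008,0.044,0.028,0.012,0.0],[-0.006,-0.032,-0.016,0.088,0.056,0.024,0.0],[-0.009,-0.048,-0.023,0.132,0.085,0.036,0.0],[-0.012,-0.064,-0.031,0.176,0.113,0.049,0.0],[-0.015,-0.08,-0.038,0.22,0.142,0.061,0.0],[-0.018,-0.096,-0.046,0.264,0.17,0.073,0.0],[-0.021,-0.111,-0.054,0.308,0.198,0.085,0.0],[-0.024,-0.127,-0.061,0.352,0.227,0.097,0.0],[-0.024,-0.127,-0.061,0.352,0.227,0.097,0.0],[-0.024,-0.127,-0.061,0.352,0.227,0.097,0.0]]]
[ 331.46435359 -239.72662339  262.93345616]
```

Request:
{"name": "play_rows", "arguments": {"plan": [[[-0.004,-0.012,-0.013,0.044,0.028,0.012,0.0],[-0.008,-0.024,-0.026,0.088,0.057,0.024,0.0],[-0.013,-0.035,-0.038,0.132,0.085,0.037,0.0],[-0.017,-0.047,-0.051,0.176,0.114,0.049,0.0],[-0.021,-0.059,-0.064,0.22,0.142,0.061,0.0],[-0.025,-0.071,-0.077,0.264,0.17,0.073,0.0],[-0.03,-0.082,-0.09,0.308,0.199,0.085,0.0],[-0.034,-0.094,-0.103,0.351,0.227,0.097,0.0],[-0.038,-0.106,-0.115,0.395,0.255,0.11,0.0],[-0.042,-0.118,-0.128,0.439,0.284,0.122,0.0]]]}}

```text
time: 2.03
tcp_pos: [267.4, -362.1, 229.3]
tool_rot: [0.803, -0.059, -0.592, -0.009]
force: [-0.1, -0.2, 0.4]
grip_width: 94.2
```

Request:
{"name": "play_rows", "arguments": {"plan": [[[-0.003,-0.016,-0.008,0.044,0.028,0.012,0.0],[-0.006,-0.032,-0.016,0.088,0.056,0.024,0.0],[-0.009,-0.048,-0.023,0.132,0.085,0.036,0.0],[-0.012,-0.064,-0.031,0.176,0.113,0.049,0.0],[-0.015,-0.08,-0.038,0.22,0.142,0.061,0.0],[-0.018,-0.096,-0.046,0.264,0.17,0.073,0.0],[-0.021,-0.111,-0.054,0.308,0.198,0.085,0.0],[-0.024,-0.127,-0.061,0.352,0.227,0.097,0.0],[-0.024,-0.127,-0.061,0.352,0.227,0.097,0.0],[-0.024,-0.127,-0.061,0.352,0.227,0.097,0.0]]]}}

```text
time: 2.87
tcp_pos: [331.5, -239.1, 263.5]
tool_rot: [0.848, -0.199, -0.479, -0.112]
force: [0.1, -1.7, -0.3]
grip_width: 94.2
```

Run:
```python
from h import *
np.set_printoptions(precision=3,suppress=True)
o=get_obs(); print(o["time"],o["q"],o["tcp_pos"],R.from_quat(o["tool_rot"]).as_matrix()[:,0],np.degrees((cmd()[1].inv()*R.from_quat(o["tool_rot"])).magnitude()))
cv2.imwrite("pics/w1.png",cv2.resize(viewer.read_camera("wrist")[:,:,::-1],(640,400)))
print(proj("wrist",[[388,-267.5,158.5],[372.5,-259.2,189.5],[437,-299,100]],o))
for t in("spoon_grip","mug_mouth","spoon"): print(t,viewer.tip_of(t,"wrist")[:2])
```

```text
2.8667 [-1.019 -0.696  1.905  0.277  1.463  1.049] [ 331.544 -239.063  263.542] [ 0.462 -0.231 -0.856] 0.21063456557447682
[[314.745 193.976]
 [314.258 201.789]
 [319.497 165.2  ]]
spoon_grip [{'point': [316.3, 195.3], 'p': 0.57}]
mug_mouth [{'point': [318.2, 167.2], 'p': 0.71}, {'point': [141.9, 182.2], 'p': 0.35}]
spoon [{'point': [319.5, 171.2], 'p': 0.74}, {'point': [118.0, 193.2], 'p': 0.19}]
```

View pics/w1.png

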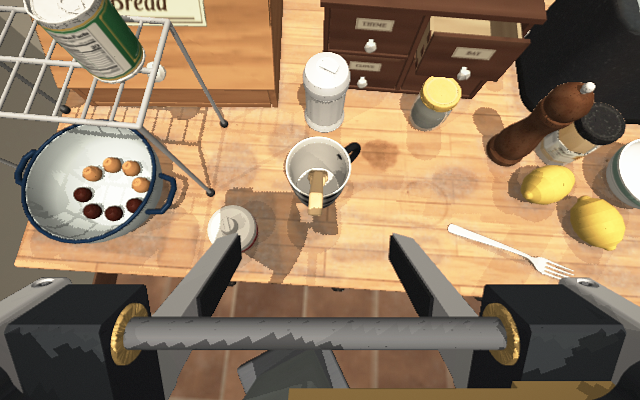

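The wrist view shows the spoon handle end at (315,205), between the open fingers at (220,280) and (410,280), with the mug at (320,165). This agrees with the projected measurement, so I'll approach straight along the tool's x and grip.

Request:
{"name": "play_rows", "arguments": {"plan": [[[0.02,0,0,0,0,0,0],[0.04,0,0,0,0,0,0],[0.06,0,0,0,0,0,0],[0.08,0,0,0,0,0,0],[0.1,0,0,0,0,0,0],[0.11,0,0,0,0,0,0],[0.12,0,0,0,0,0,0],[0.13,0,0,0,0,0,0],[0.13,0,0,0,0,0,0],[0.13,0,0,0,0,0,0.5]]], "force": 60}}

```text
time: 3.9
tcp_pos: [390.9, -270.0, 150.3]
tool_rot: [0.846, -0.2, -0.48, -0.114]
force: [0.1, -0.4, 0.2]
grip_width: 90.1
```

Request:
{"name": "play_rows", "arguments": {"plan": [[[0,0,0,0,0,0,0.7],[0,0,0,0,0,0,0.8],[0,0,0,0,0,0,0.9],[0,0,0,0,0,0,1],[0,0,0,0,0,0,1],[0,0,0,0,0,0,1],[0,0,0,0,0,0,1],[0,0,0,0,0,0,1],[0,0,0,0,0,0,1],[0,0,0,0,0,0,1]]], "force": 60}}

```text
time: 4.73
tcp_pos: [391.4, -269.7, 151.5]
tool_rot: [0.847, -0.2, -0.479, -0.113]
force: [0.3, 0.9, 0.6]
grip_width: 24.1
```

Run:
```python
from h import *
p,r=cmd(); p=p+r.apply([130,0,0]); json.dump(dict(p=p.tolist(),q=r.as_quat().tolist()),open("cmd.json","w"))
o=get_obs(); print(o["time"],o["tcp_pos"],p,o["force"],o["grip_width"],o["q"])
```

```text
4.7333 [ 391.36536463 -269.65186722  151.50624604] [ 391.38000878 -269.66986172  151.51749347] [0.27817154 0.87520431 0.61661008] 24.08525070682205 [-0.89312717 -0.51650369  2.03643097  0.23927464  1.1326849   1.09441867]
```

Request:
{"name": "play_rows", "arguments": {"plan": [[[0,0,0,0,0,0,1],[0,0,0,0,0,0,1],[0,0,0,0,0,0,1],[0,0,0,0,0,0,1],[0,0,0,0,0,0,1],[-0.002,0,0,0,0,0,1],[-0.004,0,0,0,0,0,1],[-0.007,0,0,0,0,0,1],[-0.01,0,0,0,0,0,1],[-0.01,0,0,0,0,0,1]]], "force": 60}}

```text
time: 5.57
tcp_pos: [386.7, -267.4, 160.9]
tool_rot: [0.847, -0.2, -0.479, -0.113]
force: [-0.3, 0.4, -0.0]
grip_width: 13.7
```

Run:
```python
from h import *
np.set_printoptions(precision=1,suppress=True)
p,r=cmd(); x=r.as_matrix()[:,0]; p=p-10*x; json.dump(dict(p=p.tolist(),q=r.as_quat().tolist()),open("cmd.json","w"))
H0=p+162*x; print("head now",H0)
a=p-50*x; b=a+[0,0,85]
h=np.array([435,-60,150]); Q=orient(28,-30,-1); xq=Q.as_matrix()[:,0]
h2=np.array([549,10,125])
plan([(4,a,r),(6,b,r),(10,h-162*xq,Q),(8,h2-162*xq,Q)],1)
print(b+162*x,cmd()[0])
o={"tool_rot":[0.8465,-0.1995,-0.4795,-0.1128],"tcp_pos":[331.54,-239.06,263.54]}
print(atz("wrist",[(17,172),(175,195)],54,o), atz("wrist",[(22,185),(160,185),(92,124),(90,243)],68,o))
```

```text
head now [ 461.4 -304.7   21.2]
[[[-0.013,0.0,0.0,0.0,0.0,0.0,1],[-0.025,0.0,0.0,0.0,0.0,0.0,1],[-0.037,0.0,0.0,0.0,0.0,0.0,1],[-0.05,0.0,0.0,0.0,0.0,0.0,1],[-0.062,0.0,-0.007,0.0,0.0,0.0,1],[-0.074,0.0,-0.015,0.0,0.0,0.0,1],[-0.086,0.0,-0.022,0.0,0.0,0.0,1],[-0.099,0.0,-0.029,0.0,0.0,0.0,1],[-0.111,0.0,-0.036,0.0,0.0,0.0,1],[-0.123,0.0,-0.044,0.0,0.0,0.0,1]]]
[[[-0.005,-0.021,0.009,0.005,-0.005,0.003,1],[-0.011,-0.042,0.017,0.01,-0.011,0.006,1],[-0.017,-0.064,0.025,0.015,-0.016,0.009,1],[-0.022,-0.085,0.033,0.021,-0.021,0.012,1],[-0.028,-0.106,0.042,0.026,-0.026,0.015,1],[-0.033,-0.127,0.05,0.031,-0.032,0.018,1],[-0.039,-0.148,0.058,0.036,-0.037,0.021,1],[-0.044,-0.169,0.067,0.041,-0.042,0.024,1],[-0.05,-0.19,0.075,0.046,-0.047,0.027,1],[-0.056,-0.212,0.083,0.051,-0.053,0.03,1]]]
[[[0.007,-0.014,-0.005,0.0,0.0,0.0,1],[0.013,-0.029,-0.011,0.0,0.0,0.0,1],[0.02,-0.044,-0.017,0.0,0.0,0.0,1],[0.026,-0.058,-0.022,0.0,0.0,0.0,1],[0.033,-0.073,-0.028,0.0,0.0,0.0,1],[0.039,-0.088,-0.033,0.0,0.0,0.0,1],[0.046,-0.103,-0.039,0.0,0.0,0.0,1],[0.052,-0.117,-0.044,0.0,0.0,0.0,1],[0.052,-0.117,-0.044,0.0,0.0,0.0,1],[0.052,-0.117,-0.044,0.0,0.0,0.0,1]]]
[ 438.4 -293.2  149.1] [482.6  48.1 268.2]
[[ 642.2   94.4   54. ]
 [ 505.  -101.3   54. ]] [[608.   81.7  68. ]
 [521.5 -91.5  68. ]
 [657.9 -32.4  68. ]
 [485.4  18.6  68. ]]
```

Request:
{"name": "play_rows", "arguments": {"plan": [[[-0.013,0,0,0,0,0,1],[-0.025,0,0,0,0,0,1],[-0.037,0,0,0,0,0,1],[-0.05,0,0,0,0,0,1],[-0.062,0,-0.007,0,0,0,1],[-0.074,0,-0.015,0,0,0,1],[-0.086,0,-0.022,0,0,0,1],[-0.099,0,-0.029,0,0,0,1],[-0.111,0,-0.036,0,0,0,1],[-0.123,0,-0.044,0,0,0,1]]]}}

```text
time: 6.4
tcp_pos: [363.4, -255.6, 288.6]
tool_rot: [0.847, -0.2, -0.479, -0.114]
force: [-0.6, 0.8, -0.9]
grip_width: 13.6
```

Request:
{"name": "play_rows", "arguments": {"plan": [[[-0.005,-0.021,0.009,0.005,-0.005,0.003,1],[-0.011,-0.042,0.017,0.01,-0.011,0.006,1],[-0.017,-0.064,0.025,0.015,-0.016,0.009,1],[-0.022,-0.085,0.033,0.021,-0.021,0.012,1],[-0.028,-0.106,0.042,0.026,-0.026,0.015,1],[-0.033,-0.127,0.05,0.031,-0.032,0.018,1],[-0.039,-0.148,0.058,0.036,-0.037,0.021,1],[-0.044,-0.169,0.067,0.041,-0.042,0.024,1],[-0.05,-0.19,0.075,0.046,-0.047,0.027,1],[-0.056,-0.212,0.083,0.051,-0.053,0.03,1]]]}}

```text
time: 7.23
tcp_pos: [368.7, -20.4, 293.6]
tool_rot: [0.828, -0.222, -0.498, -0.133]
force: [0.8, -0.5, -1.0]
grip_width: 13.6
```

Request:
{"name": "play_rows", "arguments": {"plan": [[[0.007,-0.014,-0.005,0,0,0,1],[0.013,-0.029,-0.011,0,0,0,1],[0.02,-0.044,-0.017,0,0,0,1],[0.026,-0.058,-0.022,0,0,0,1],[0.033,-0.073,-0.028,0,0,0,1],[0.039,-0.088,-0.033,0,0,0,1],[0.046,-0.103,-0.039,0,0,0,1],[0.052,-0.117,-0.044,0,0,0,1],[0.052,-0.117,-0.044,0,0,0,1],[0.052,-0.117,-0.044,0,0,0,1]]]}}

```text
time: 8.07
tcp_pos: [482.2, 48.3, 267.2]
tool_rot: [0.827, -0.222, -0.499, -0.132]
force: [0.0, -0.2, -0.8]
grip_width: 13.7
```

Run:
```python
from h import *
np.set_printoptions(precision=2,suppress=True)
o=get_obs(); print(o["time"],o["tcp_pos"],cmd()[0],o["force"],o["grip_width"],o["q"],np.degrees((cmd()[1].inv()*R.from_quat(o["tool_rot"])).magnitude()))
x=R.from_quat(o["tool_rot"]).as_matrix()[:,0]; H=o["tcp_pos"]+162*x; G=o["tcp_pos"]-43*x
ims=[]
for c in("scene","top","wrist"):
    im=viewer.read_camera(c)[:,:,::-1].copy(); print(c,proj(c,[H,G],o).round(1).tolist(),[(d["point"],d["p"]) for d in viewer.tip_of("spoon",c)[:2]])
    cv2.imwrite(f"pics/{c}2.png",im)
    ims.append(im)
s=cv2.resize(ims[0][90:240,200:400],(800,600)[:2] and (400,300)); t=cv2.resize(ims[1][110:260,150:350],(400,300)); w=cv2.resize(ims[2],(480,300))
out=np.zeros((600,800,3),np.uint8); out[:300,:400]=s; out[:300,400:]=t; out[300:,:480]=w; cv2.imwrite("pics/m2.png",out)
```

```text
8.0667 [482.22  48.25 267.17] [482.59  48.1  268.17] [ 0.   -0.17 -0.79] 13.699200168165834 [ 0.23 -0.35  1.69 -0.33  1.45  2.3 ] 0.16207382531959144
scene [[273.7, 137.6], [230.3, 88.7]] [([271.1, 138.7], 0.93)]
top [[198.9, 188.2], [136.0, 219.5]] [([195.8, 192.4], 0.81)]
wrist [[314.6, 186.1], [314.6, 264.5]] [([319.6, 188.0], 0.88)]
```

View pics/m2.png

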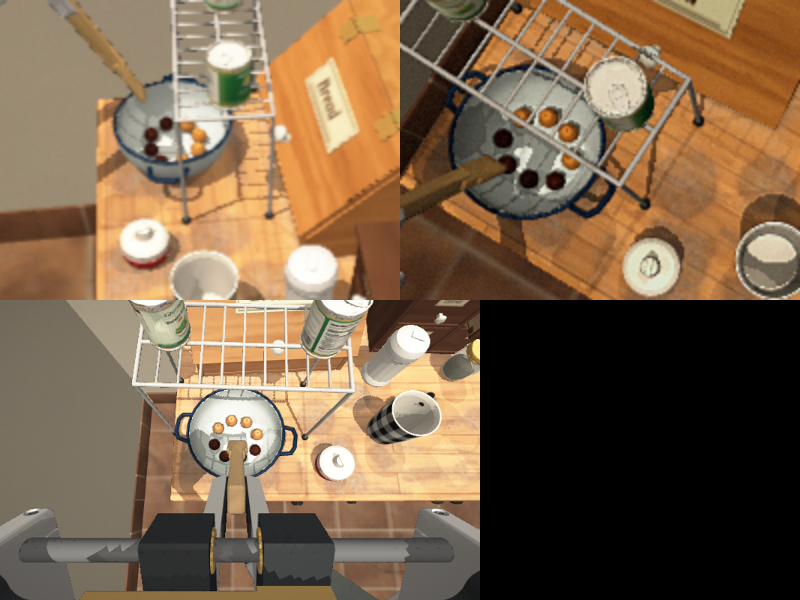

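Run:
```python
from h import *
np.set_printoptions(precision=1,suppress=True)
o=get_obs(); x=R.from_quat(o["tool_rot"]).as_matrix()[:,0]; H=o["tcp_pos"]+162*x
a={"scene":[271.1,138.7],"top":[195.8,192.4],"wrist":[319.6,188.0]}
f=lambda P:np.concatenate([proj(c,P,o)[0]-v for c,v in a.items()])
s=least_squares(f,H); print(H,s.x,s.fun); d=s.x-o["tcp_pos"]; m=R.from_quat(o["tool_rot"]).inv().apply(d); print(m)
C=np.array([574,-4]); u=np.array([np.cos(np.radians(-35)),np.sin(np.radians(-35))]); l=np.array([-u[1],u[0]])
for t in("walnut_1","chestnut_1"):
  for c in("top","wrist"):
    P=[atz(c,d["point"],18,o)[0][:2]-C for d in viewer.look_for(t,c) if d["p"]>.3]
    print(t,c,[(round(q@l),round(q@u)) for q in P])
```

```text
[548.2   9.7 125.9] [539.5   8.1 134.9] [ 0.3 -2.3  2.3 -1.3 -0.1  1.5]
[150.9   5.8   1.7]
walnut_1 top [(-23, 39), (14, 43), (-44, 0)]
walnut_1 wrist [(37, 21), (-43, 20), (15, 39), (-19, 36)]
chestnut_1 top [(44, -13), (-45, -25), (24, -35)]
chestnut_1 wrist [(40, -12), (-38, -14), (25, -35), (-355, 78)]
```

```bash
cat >> h.py <<'E'
C=np.array([574,-4.]); U=np.array([np.cos(np.radians(-35)),np.sin(np.radians(-35))]); L=np.array([-U[1],U[0]])
TIP=np.array([158,3,1.])
def tcp(l,u,z,tilt=25,az=-28):
    Q=orient(tilt,az,-1); return np.r_[C+l*L+u*U,z]-Q.apply(TIP),Q
E
python3 - <<'E'
from h import *
plan([(10,*tcp(0,-8,24))],1)
E
```

```text
[[[0.01,0.0,0.002,-0.003,-0.005,-0.002,1],[0.021,0.0,0.004,-0.006,-0.01,-0.003,1],[0.031,-0.001,0.006,-0.009,-0.016,-0.005,1],[0.041,-0.001,0.008,-0.012,-0.021,-0.006,1],[0.052,-0.001,0.01,-0.015,-0.026,-0.008,1],[0.062,-0.001,0.012,-0.019,-0.031,-0.01,1],[0.072,-0.001,0.014,-0.022,-0.036,-0.011,1],[0.083,-0.002,0.016,-0.025,-0.042,-0.013,1],[0.093,-0.002,0.018,-0.028,-0.047,-0.014,1],[0.103,-0.002,0.02,-0.031,-0.052,-0.016,1]]]
```

Request:
{"name": "play_rows", "arguments": {"plan": [[[0.01,0,0.002,-0.003,-0.005,-0.002,1],[0.021,0,0.004,-0.006,-0.01,-0.003,1],[0.031,-0.001,0.006,-0.009,-0.016,-0.005,1],[0.041,-0.001,0.008,-0.012,-0.021,-0.006,1],[0.052,-0.001,0.01,-0.015,-0.026,-0.008,1],[0.062,-0.001,0.012,-0.019,-0.031,-0.01,1],[0.072,-0.001,0.014,-0.022,-0.036,-0.011,1],[0.083,-0.002,0.016,-0.025,-0.042,-0.013,1],[0.093,-0.002,0.018,-0.028,-0.047,-0.014,1],[0.103,-0.002,0.02,-0.031,-0.052,-0.016,1]]]}}

```text
time: 9.4
tcp_pos: [510.4, 34.3, 166.7]
tool_rot: [0.818, -0.204, -0.522, -0.13]
force: [0.3, 1.3, -1.6]
grip_width: 13.6
```

Run:
```python
from h import *
np.set_printoptions(precision=2,suppress=True)
o=get_obs(); print(o["tcp_pos"],cmd()[0],o["force"],o["q"])
p,q=cmd(); plan([(9,p+[0,0,-12],q)],1)
```

```text
[510.35  34.32 166.68] [510.11  34.47 167.83] [ 0.35  1.27 -1.58] [ 0.13 -0.27  1.81 -0.26  1.25  2.23]
[[[0.001,0.0,0.001,0.0,0.0,0.0,1],[0.002,0.0,0.001,0.0,0.0,0.0,1],[0.004,0.0,0.002,0.0,0.0,0.0,1],[0.005,0.0,0.002,0.0,0.0,0.0,1],[0.006,0.0,0.003,0.0,0.0,0.0,1],[0.007,0.0,0.003,0.0,0.0,0.0,1],[0.008,0.0,0.004,0.0,0.0,0.0,1],[0.01,0.0,0.005,0.0,0.0,0.0,1],[0.011,0.0,0.005,0.0,0.0,0.0,1],[0.011,0.0,0.005,0.0,0.0,0.0,1]]]
```

Request:
{"name": "play_rows", "arguments": {"plan": [[[0.001,0,0.001,0,0,0,1],[0.002,0,0.001,0,0,0,1],[0.004,0,0.002,0,0,0,1],[0.005,0,0.002,0,0,0,1],[0.006,0,0.003,0,0,0,1],[0.007,0,0.003,0,0,0,1],[0.008,0,0.004,0,0,0,1],[0.01,0,0.005,0,0,0,1],[0.011,0,0.005,0,0,0,1],[0.011,0,0.005,0,0,0,1]]]}}

```text
time: 10.23
tcp_pos: [510.0, 34.4, 155.3]
tool_rot: [0.818, -0.204, -0.522, -0.13]
force: [-0.6, -0.5, -1.3]
grip_width: 13.3
```

Run:
```python
from h import *
np.set_printoptions(precision=2,suppress=True)
o=get_obs(); print(o["tcp_pos"],cmd()[0],o["force"])
p,q=cmd(); print((q.inv().apply([0,0,-1])).round(3))
```

```text
[510.01  34.4  155.3 ] [510.22  34.41 155.75] [-0.62 -0.51 -1.28]
[0.91 0.   0.42]
```

Request:
{"name": "play_rows", "arguments": {"plan": [[[0.0005,0,0.0002,0,0,0,1],[0.001,0,0.0004,0,0,0,1],[0.0015,0,0.0006,0,0,0,1],[0.002,0,0.0009,0,0,0,1],[0.0025,0,0.0011,0,0,0,1],[0.003,0,0.0013,0,0,0,1],[0.0035,0,0.0016,0,0,0,1],[0.004,0,0.0018,0,0,0,1],[0.004,0,0.0018,0,0,0,1],[0.004,0,0.0018,0,0,0,1]]]}}

```text
time: 11.07
tcp_pos: [511.1, 34.4, 154.7]
tool_rot: [0.819, -0.204, -0.52, -0.13]
force: [-6.2, 1.5, 10.0]
grip_width: 13.7
```

```bash
sed -i 's/TIP=.*/TIP=np.array([162,3,0.])/' h.py
python3 - <<'E'
from h import *
p,q=cmd(); p=p+q.apply([4,0,1.8]); json.dump(dict(p=p.tolist(),q=q.as_quat().tolist()),open("cmd.json","w"))
w=[(2,*tcp(0,-4,9.5)),(4,*tcp(0,34,9.5))]
for i in range(1,35):
    t=np.radians(90+i*13); r=34+4*np.sin(2.5*t)
    w.append((1,*tcp(r*np.cos(t),r*np.sin(t),9.5)))
plan(w,1)
E
```

```text
[[[-0.002,0.0,-0.002,0.0,0.0,0.0,1],[-0.004,0.0,-0.004,0.0,0.0,0.0,1],[0.0,0.002,-0.012,0.0,0.0,0.0,1],[0.004,0.003,-0.021,0.0,0.0,0.0,1],[0.008,0.004,-0.029,0.0,0.0,0.0,1],[0.012,0.005,-0.038,0.0,0.0,0.0,1],[0.01,0.011,-0.033,0.0,0.0,0.0,1],[0.009,0.017,-0.03,0.0,0.0,0.0,1],[0.007,0.024,-0.027,0.0,0.0,0.0,1],[0.005,0.03,-0.023,0.0,0.0,0.0,1]]]
[[[-0.002,0.005,0.006,0.0,0.0,0.0,1],[-0.006,0.008,0.013,0.0,0.0,0.0,1],[-0.009,0.009,0.02,0.0,0.0,0.0,1],[-0.013,0.006,0.028,0.0,0.0,0.0,1],[-0.015,0.0,0.034,0.0,0.0,0.0,1],[-0.017,-0.006,0.038,0.0,0.0,0.0,1],[-0.018,-0.013,0.04,0.0,0.0,0.0,1],[-0.019,-0.02,0.042,0.0,0.0,0.0,1],[-0.02,-0.027,0.043,0.0,0.0,0.0,1],[-0.02,-0.034,0.044,0.0,0.0,0.0,1]]]
[[[0.0,-0.008,0.0,0.0,0.0,0.0,1],[0.001,-0.016,-0.002,0.0,0.0,0.0,1],[0.002,-0.023,-0.006,0.0,0.0,0.0,1],[0.005,-0.028,-0.012,0.0,0.0,0.0,1],[0.009,-0.031,-0.019,0.0,0.0,0.0,1],[0.012,-0.031,-0.027,0.0,0.0,0.0,1],[0.015,-0.028,-0.034,0.0,0.0,0.0,1],[0.018,-0.024,-0.04,0.0,0.0,0.0,1],[0.02,-0.019,-0.044,0.0,0.0,0.0,1],[0.023,-0.015,-0.049,0.0,0.0,0.0,1]]]
[[[0.002,0.005,-0.004,0.0,0.0,0.0,1],[0.004,0.011,-0.009,0.0,0.0,0.0,1],[0.005,0.019,-0.012,0.0,0.0,0.0,1],[0.005,0.027,-0.013,0.0,0.0,0.0,1],[0.005,0.035,-0.011,0.0,0.0,0.0,1],[0.003,0.043,-0.006,0.0,0.0,0.0,1],[0.0,0.047,0.0,0.0,0.0,0.0,1],[-0.004,0.05,0.007,0.0,0.0,0.0,1],[-0.007,0.051,0.014,0.0,0.0,0.0,1],[-0.01,0.05,0.02,0.0,0.0,0.0,1]]]
```

Request:
{"name": "play_rows", "arguments": {"plan": [[[-0.002,0,-0.002,0,0,0,1],[-0.004,0,-0.004,0,0,0,1],[0,0.002,-0.012,0,0,0,1],[0.004,0.003,-0.021,0,0,0,1],[0.008,0.004,-0.029,0,0,0,1],[0.012,0.005,-0.038,0,0,0,1],[0.01,0.011,-0.033,0,0,0,1],[0.009,0.017,-0.03,0,0,0,1],[0.007,0.024,-0.027,0,0,0,1],[0.005,0.03,-0.023,0,0,0,1]]]}}

```text
time: 11.9
tcp_pos: [516.4, -2.4, 156.9]
tool_rot: [0.819, -0.203, -0.521, -0.131]
force: [1.4, 4.0, 0.8]
grip_width: 13.7
```

Request:
{"name": "play_rows", "arguments": {"plan": [[[-0.002,0.005,0.006,0,0,0,1],[-0.006,0.008,0.013,0,0,0,1],[-0.009,0.009,0.02,0,0,0,1],[-0.013,0.006,0.028,0,0,0,1],[-0.015,0,0.034,0,0,0,1],[-0.017,-0.006,0.038,0,0,0,1],[-0.018,-0.013,0.04,0,0,0,1],[-0.019,-0.02,0.042,0,0,0,1],[-0.02,-0.027,0.043,0,0,0,1],[-0.02,-0.034,0.044,0,0,0,1]]]}}

```text
time: 12.73
tcp_pos: [489.2, 49.6, 155.5]
tool_rot: [0.818, -0.205, -0.522, -0.129]
force: [0.4, -5.4, 1.4]
grip_width: 13.5
```

Forces are modest, so I'll continue the stir.

Request:
{"name": "play_rows", "arguments": {"plan": [[[0,-0.008,0,0,0,0,1],[0.001,-0.016,-0.002,0,0,0,1],[0.002,-0.023,-0.006,0,0,0,1],[0.005,-0.028,-0.012,0,0,0,1],[0.009,-0.031,-0.019,0,0,0,1],[0.012,-0.031,-0.027,0,0,0,1],[0.015,-0.028,-0.034,0,0,0,1],[0.018,-0.024,-0.04,0,0,0,1],[0.02,-0.019,-0.044,0,0,0,1],[0.023,-0.015,-0.049,0,0,0,1]]]}}

```text
time: 13.57
tcp_pos: [542.0, 38.9, 152.6]
tool_rot: [0.816, -0.204, -0.525, -0.131]
force: [0.4, -0.5, -0.3]
grip_width: 13.4
```

Request:
{"name": "play_rows", "arguments": {"plan": [[[0.002,0.005,-0.004,0,0,0,1],[0.004,0.011,-0.009,0,0,0,1],[0.005,0.019,-0.012,0,0,0,1],[0.005,0.027,-0.013,0,0,0,1],[0.005,0.035,-0.011,0,0,0,1],[0.003,0.043,-0.006,0,0,0,1],[0,0.047,0,0,0,0,1],[-0.004,0.05,0.007,0,0,0,1],[-0.007,0.051,0.014,0,0,0,1],[-0.01,0.05,0.02,0,0,0,1]]]}}

```text
time: 14.4
tcp_pos: [503.6, 3.2, 160.5]
tool_rot: [0.821, -0.204, -0.517, -0.13]
force: [1.8, -1.2, 4.8]
grip_width: 13.8
```

```bash
cat >> h.py <<'E'
def look(n):
    np.set_printoptions(precision=2,suppress=True)
    o=get_obs(); print(o["time"],o["tcp_pos"],cmd()[0],o["force"],o["grip_width"],o["q"])
    x=R.from_quat(o["tool_rot"]).apply(TIP)+o["tcp_pos"]; print("head",(x[:2]-C)@L,(x[:2]-C)@U,x[2])
    ims=[]
    for c in("scene","top","wrist"):
        im=viewer.read_camera(c)[:,:,::-1].copy()
        v=proj(c,np.r_[C,68],o)[0]; s=46
        for d in ([s/1.4] if 0 else [0]): pass
        # rectified view at z=18: rows = +U down->up, cols = L
        g=np.array([[-80,80],[80,80],[80,-80],[-80,-80]],float); W=np.c_[C+g[:,:1]*L+g[:,1:]*U,np.full(4,18.)]
        M=cv2.getPerspectiveTransform(proj(c,W,o).astype(np.float32),np.float32([[0,0],[260,0],[260,260],[0,260]]))
        r=cv2.warpPerspective(im,M,(260,260)); cv2.line(r,(130,0),(130,260),(0,255,0),1); cv2.line(r,(0,130),(260,130),(0,255,0),1)
        ims.append(r)
        for t in("walnut_1","chestnut_1"):
            P=[(atz(c,d["point"],18,o)[0][:2]-C,d["p"]) for d in viewer.look_for(t,c) if d["p"]>.3]
            print(c,t,[(round(q@L),round(q@U),round(p,1)) for q,p in P if np.hypot(*q)<95])
    cv2.imwrite(f"pics/{n}.png",np.hstack(ims))
E
python3 -c "from h import *; look('r3')"
```

```text
14.4 [503.62   3.21 160.52] [501.37   4.   156.55] [ 1.85 -1.19  4.84] 13.835251921533935 [ 0.06 -0.31  1.85 -0.24  1.22  2.16]
head -28.52824388515985 7.917409847641984 14.37475080843015
scene walnut_1 [(15, 52, 0.6)]
scene chestnut_1 [(-2, -45, 0.4)]
top walnut_1 [(-53, 28, 0.6), (6, 46, 0.6)]
top chestnut_1 [(50, 6, 0.5), (-40, -37, 0.5), (33, -41, 0.4)]
wrist walnut_1 [(14, -12, 0.9), (-48, 33, 0.9), (0, 49, 0.6)]
wrist chestnut_1 [(31, -29, 0.8), (-8, -38, 0.7), (45, 3, 0.6), (-42, -23, 0.5)]
```

View pics/r3.png

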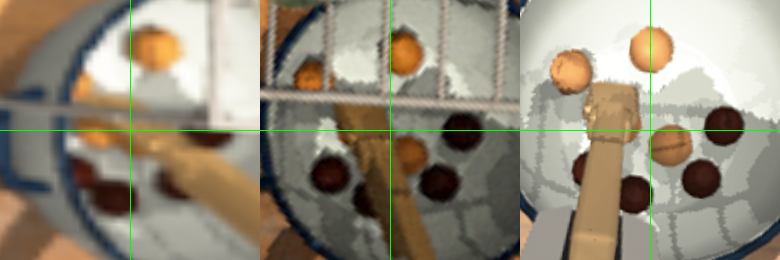

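Run:
```python
from h import *
plan([(3,*tcp(-26,8,42)),(4,*tcp(38,-15,42)),(3,*tcp(38,-15,22)),(4,*tcp(38,-15,10)),(6,*tcp(34,24,10)),(3,*tcp(26,18,42)),(4,*tcp(10,-35,60)),(3,*tcp(10,-35,60))],1)
```

```text
[[[-0.009,-0.001,-0.006,0.0,0.0,0.0,1],[-0.018,-0.002,-0.012,0.0,0.0,0.0,1],[-0.027,-0.003,-0.017,0.0,0.0,0.0,1],[-0.029,-0.02,-0.014,0.0,0.0,0.0,1],[-0.031,-0.036,-0.011,0.0,0.0,0.0,1],[-0.032,-0.053,-0.007,0.0,0.0,0.0,1],[-0.034,-0.07,-0.004,0.0,0.0,0.0,1],[-0.028,-0.07,-0.001,0.0,0.0,0.0,1],[-0.022,-0.07,0.002,0.0,0.0,0.0,1],[-0.016,-0.07,0.005,0.0,0.0,0.0,1]]]
[[[0.003,0.0,0.001,0.0,0.0,0.0,1],[0.006,0.0,0.002,0.0,0.0,0.0,1],[0.008,0.0,0.003,0.0,0.0,0.0,1],[0.011,0.0,0.005,0.0,0.0,0.0,1],[0.014,0.002,-0.001,0.0,0.0,0.0,1],[0.017,0.003,-0.007,0.0,0.0,0.0,1],[0.019,0.005,-0.013,0.0,0.0,0.0,1],[0.022,0.006,-0.018,0.0,0.0,0.0,1],[0.025,0.008,-0.024,0.0,0.0,0.0,1],[0.027,0.009,-0.03,0.0,0.0,0.0,1]]]
[[[-0.01,0.003,-0.002,0.0,0.0,0.0,1],[-0.021,0.005,-0.005,0.0,0.0,0.0,1],[-0.032,0.007,-0.007,0.0,0.0,0.0,1],[-0.041,0.01,0.003,0.0,0.0,0.0,1],[-0.051,0.012,0.014,0.0,0.0,0.0,1],[-0.061,0.014,0.024,0.0,0.0,0.0,1],[-0.071,0.017,0.035,0.0,0.0,0.0,1],[-0.071,0.017,0.035,0.0,0.0,0.0,1],[-0.071,0.017,0.035,0.0,0.0,0.0,1],[-0.071,0.017,0.035,0.0,0.0,0.0,1]]]
```

Request:
{"name": "play_rows", "arguments": {"plan": [[[-0.009,-0.001,-0.006,0,0,0,1],[-0.018,-0.002,-0.012,0,0,0,1],[-0.027,-0.003,-0.017,0,0,0,1],[-0.029,-0.02,-0.014,0,0,0,1],[-0.031,-0.036,-0.011,0,0,0,1],[-0.032,-0.053,-0.007,0,0,0,1],[-0.034,-0.07,-0.004,0,0,0,1],[-0.028,-0.07,-0.001,0,0,0,1],[-0.022,-0.07,0.002,0,0,0,1],[-0.016,-0.07,0.005,0,0,0,1]]]}}

```text
time: 15.68
tcp_pos: [523.5, 70.5, 167.6]
tool_rot: [0.818, -0.205, -0.522, -0.129]
force: [-0.0, 0.8, -1.2]
grip_width: 13.5
```

Request:
{"name": "play_rows", "arguments": {"plan": [[[0.003,0,0.001,0,0,0,1],[0.006,0,0.002,0,0,0,1],[0.008,0,0.003,0,0,0,1],[0.011,0,0.005,0,0,0,1],[0.014,0.002,-0.001,0,0,0,1],[0.017,0.003,-0.007,0,0,0,1],[0.019,0.005,-0.013,0,0,0,1],[0.022,0.006,-0.018,0,0,0,1],[0.025,0.008,-0.024,0,0,0,1],[0.027,0.009,-0.03,0,0,0,1]]]}}

```text
time: 16.52
tcp_pos: [553.0, 44.2, 155.3]
tool_rot: [0.817, -0.205, -0.523, -0.13]
force: [-0.5, 0.4, 0.5]
grip_width: 13.7
```

Request:
{"name": "play_rows", "arguments": {"plan": [[[-0.01,0.003,-0.002,0,0,0,1],[-0.021,0.005,-0.005,0,0,0,1],[-0.032,0.007,-0.007,0,0,0,1],[-0.041,0.01,0.003,0,0,0,1],[-0.051,0.012,0.014,0,0,0,1],[-0.061,0.014,0.024,0,0,0,1],[-0.071,0.017,0.035,0,0,0,1],[-0.071,0.017,0.035,0,0,0,1],[-0.071,0.017,0.035,0,0,0,1],[-0.071,0.017,0.035,0,0,0,1]]]}}

```text
time: 17.35
tcp_pos: [491.8, 59.2, 207.3]
tool_rot: [0.819, -0.204, -0.521, -0.13]
force: [0.4, 0.1, -0.8]
grip_width: 13.6
```

```bash
python3 -c "from h import *; look('r4')"
```

```text
17.35 [491.83  59.18 207.29] [491.64  59.01 206.71] [ 0.39  0.11 -0.84] 13.584148710342332 [ 0.21 -0.31  1.75 -0.28  1.36  2.28]
head 10.140136345492916 -35.142857533075635 60.51258885234185
scene walnut_1 [(-23, 0, 0.6), (19, -6, 0.6), (-8, 24, 0.5)]
scene chestnut_1 [(-13, -50, 0.6)]
top walnut_1 [(13, -14, 0.7), (5, 49, 0.4), (-16, -3, 0.4)]
top chestnut_1 []
wrist walnut_1 [(-20, 22, 0.8), (-20, -3, 0.6)]
wrist chestnut_1 [(43, 25, 0.7), (40, -33, 0.6), (-11, -43, 0.5), (-34, -27, 0.5)]
```

View pics/r4.png

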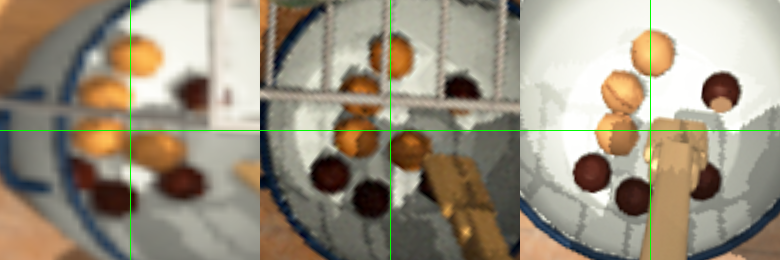

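Run:
```python
from h import *
w=[(2,*tcp(14,-33,40)),(3,*tcp(14,-33,20)),(3,*tcp(14,-33,10)),(2,*tcp(14,-33,10))]
for a in np.linspace(-68,-165,14):
    t=np.radians(a); w.append((1,*tcp(38*np.cos(t),38*np.sin(t),10)))
w+=[(3,*tcp(-28,-8,42)),(3,*tcp(14,14,42))]
w+=[(3,*tcp(14,14,22)),(3,*tcp(14,14,10)),(6,*tcp(14,-18,10)),(3,*tcp(14,-5,45)),(3,*tcp(8,-35,65)),(2,*tcp(8,-35,65))]
plan(w,1)
```

```text
[[[0.01,-0.002,0.003,0.0,0.0,0.0,1],[0.019,-0.004,0.006,0.0,0.0,0.0,1],[0.025,-0.004,0.009,0.0,0.0,0.0,1],[0.031,-0.004,0.012,0.0,0.0,0.0,1],[0.037,-0.004,0.014,0.0,0.0,0.0,1],[0.04,-0.004,0.016,0.0,0.0,0.0,1],[0.043,-0.004,0.017,0.0,0.0,0.0,1],[0.046,-0.004,0.019,0.0,0.0,0.0,1],[0.046,-0.004,0.019,0.0,0.0,0.0,1],[0.046,-0.004,0.019,0.0,0.0,0.0,1]]]
[[[-0.001,0.0,0.002,0.0,0.0,0.0,1],[-0.001,0.004,0.003,0.0,0.0,0.0,1],[-0.002,0.009,0.005,0.0,0.0,0.0,1],[-0.002,0.014,0.006,0.0,0.0,0.0,1],[-0.003,0.019,0.006,0.0,0.0,0.0,1],[-0.002,0.023,0.005,0.0,0.0,0.0,1],[-0.002,0.028,0.005,0.0,0.0,0.0,1],[-0.001,0.033,0.003,0.0,0.0,0.0,1],[0.0,0.037,0.001,0.0,0.0,0.0,1],[0.001,0.041,-0.002,0.0,0.0,0.0,1]]]
[[[0.001,0.004,-0.002,0.0,0.0,0.0,1],[0.003,0.007,-0.006,0.0,0.0,0.0,1],[0.005,0.01,-0.01,0.0,0.0,0.0,1],[0.006,0.012,-0.014,0.0,0.0,0.0,1],[-0.003,0.009,-0.019,0.0,0.0,0.0,1],[-0.012,0.007,-0.024,0.0,0.0,0.0,1],[-0.021,0.004,-0.03,0.0,0.0,0.0,1],[-0.017,-0.009,-0.038,0.0,0.0,0.0,1],[-0.014,-0.022,-0.046,0.0,0.0,0.0,1],[-0.01,-0.035,-0.054,0.0,0.0,0.0,1]]]
[[[0.006,0.0,0.003,0.0,0.0,0.0,1],[0.012,0.0,0.005,0.0,0.0,0.0,1],[0.018,0.0,0.008,0.0,0.0,0.0,1],[0.022,0.0,0.01,0.0,0.0,0.0,1],[0.025,0.0,0.012,0.0,0.0,0.0,1],[0.029,0.0,0.013,0.0,0.0,0.0,1],[0.027,-0.001,0.018,0.0,0.0,0.0,1],[0.025,-0.002,0.023,0.0,0.0,0.0,1],[0.022,-0.002,0.028,0.0,0.0,0.0,1],[0.02,-0.003,0.032,0.0,0.0,0.0,1]]]
[[[-0.002,0.0,0.005,0.0,0.0,0.0,1],[-0.004,-0.001,0.01,0.0,0.0,0.0,1],[-0.013,-0.001,0.001,0.0,0.0,0.0,1],[-0.022,0.0,-0.008,0.0,0.0,0.0,1],[-0.031,0.0,-0.016,0.0,0.0,0.0,1],[-0.041,0.001,-0.01,0.0,0.0,0.0,1],[-0.051,0.002,-0.004,0.0,0.0,0.0,1],[-0.062,0.003,0.003,0.0,0.0,0.0,1],[-0.062,0.003,0.003,0.0,0.0,0.0,1],[-0.062,0.003,0.003,0.0,0.0,0.0,1]]]
```

Request:
{"name": "play_rows", "arguments": {"plan": [[[0.01,-0.002,0.003,0,0,0,1],[0.019,-0.004,0.006,0,0,0,1],[0.025,-0.004,0.009,0,0,0,1],[0.031,-0.004,0.012,0,0,0,1],[0.037,-0.004,0.014,0,0,0,1],[0.04,-0.004,0.016,0,0,0,1],[0.043,-0.004,0.017,0,0,0,1],[0.046,-0.004,0.019,0,0,0,1],[0.046,-0.004,0.019,0,0,0,1],[0.046,-0.004,0.019,0,0,0,1]]]}}

```text
time: 18.63
tcp_pos: [498.5, 61.2, 161.1]
tool_rot: [0.821, -0.203, -0.517, -0.13]
force: [0.2, -0.4, 5.4]
grip_width: 13.5
```

Request:
{"name": "play_rows", "arguments": {"plan": [[[-0.001,0,0.002,0,0,0,1],[-0.001,0.004,0.003,0,0,0,1],[-0.002,0.009,0.005,0,0,0,1],[-0.002,0.014,0.006,0,0,0,1],[-0.003,0.019,0.006,0,0,0,1],[-0.002,0.023,0.005,0,0,0,1],[-0.002,0.028,0.005,0,0,0,1],[-0.001,0.033,0.003,0,0,0,1],[0,0.037,0.001,0,0,0,1],[0.001,0.041,-0.002,0,0,0,1]]]}}

```text
time: 19.47
tcp_pos: [481.5, 24.1, 161.6]
tool_rot: [0.821, -0.203, -0.517, -0.131]
force: [1.0, 1.1, 4.5]
grip_width: 13.8
```

Request:
{"name": "play_rows", "arguments": {"plan": [[[0.001,0.004,-0.002,0,0,0,1],[0.003,0.007,-0.006,0,0,0,1],[0.005,0.01,-0.01,0,0,0,1],[0.006,0.012,-0.014,0,0,0,1],[-0.003,0.009,-0.019,0,0,0,1],[-0.012,0.007,-0.024,0,0,0,1],[-0.021,0.004,-0.03,0,0,0,1],[-0.017,-0.009,-0.038,0,0,0,1],[-0.014,-0.022,-0.046,0,0,0,1],[-0.01,-0.035,-0.054,0,0,0,1]]]}}

```text
time: 20.3
tcp_pos: [534.4, 35.1, 189.3]
tool_rot: [0.818, -0.204, -0.522, -0.13]
force: [0.4, -0.2, -0.8]
grip_width: 13.8
```

```bash
python3 -c "from h import *; look('r5')"
```

```text
20.3 [534.43  35.08 189.33] [490.43  57.38 212.08] [ 0.35 -0.19 -0.81] 13.751366464484757 [ 0.13 -0.22  1.72 -0.26  1.28  2.22]
head 14.712169345005309 13.348058190562435 42.4441492463406
scene walnut_1 [(-17, 28, 0.6), (3, 49, 0.5)]
scene chestnut_1 [(30, -31, 0.5)]
top walnut_1 [(-30, -12, 0.7), (1, 50, 0.5), (-30, 28, 0.4), (-11, 1, 0.4)]
top chestnut_1 [(-19, -39, 0.6), (35, -35, 0.5)]
wrist walnut_1 [(-18, 28, 0.8), (-32, 2, 0.8), (-8, 2, 0.6)]
wrist chestnut_1 [(34, -30, 0.8), (-13, -35, 0.7), (44, 21, 0.6), (-33, -25, 0.5)]
```

View pics/r5.png

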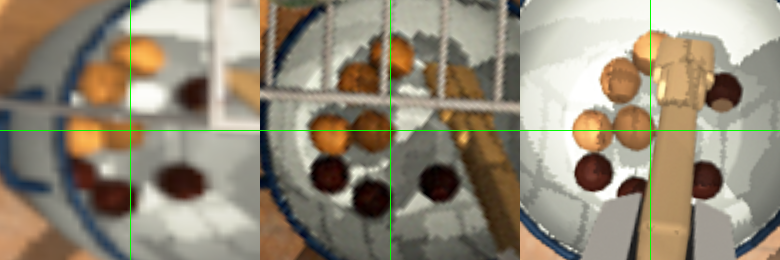

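Run:
```python
from h import *
p,q=tcp(14,14,42); json.dump(dict(p=p.tolist(),q=q.as_quat().tolist()),open("cmd.json","w"))
o=get_obs()
a={c:viewer.tip_of("spoon",c)[0]["point"] for c in("top","wrist") if viewer.tip_of("spoon",c)}
a={k:v for k,v in a.items()}
f=lambda P:np.concatenate([proj(c,P,o)[0]-v for c,v in a.items()])
s=least_squares(f,[600,0,40]); print(a,s.x,s.fun.round(1),R.from_quat(o["tool_rot"]).inv().apply(s.x-o["tcp_pos"]))
plan([(3,*tcp(-1,15,42)),(3,*tcp(-1,15,22)),(4,*tcp(-1,15,10)),(2,*tcp(-1,15,10)),(6,*tcp(16,-16,10)),(3,*tcp(17,-8,42)),(3,*tcp(30,-10,65)),(6,*tcp(30,-10,65))],1)
```

```text
{'top': [213.6, 165.4], 'wrist': [318.0, 160.4]} [607.99884439  -9.90529715  87.06044233] [-0.  -0.4  0.1  0.1] [128.78300988   3.7563717  -35.1746279 ]
[[[0.0,0.005,0.0,0.0,0.0,0.0,1],[0.0,0.01,0.001,0.0,0.0,0.0,1],[0.0,0.015,0.001,0.0,0.0,0.0,1],[0.006,0.015,0.004,0.0,0.0,0.0,1],[0.012,0.015,0.006,0.0,0.0,0.0,1],[0.018,0.015,0.009,0.0,0.0,0.0,1],[0.02,0.015,0.01,0.0,0.0,0.0,1],[0.023,0.015,0.012,0.0,0.0,0.0,1],[0.026,0.015,0.013,0.0,0.0,0.0,1],[0.029,0.015,0.014,0.0,0.0,0.0,1]]]
[[[0.0,0.0,0.0,0.0,0.0,0.0,1],[0.0,0.0,0.0,0.0,0.0,0.0,1],[-0.002,-0.003,0.005,0.0,0.0,0.0,1],[-0.004,-0.007,0.009,0.0,0.0,0.0,1],[-0.006,-0.01,0.013,0.0,0.0,0.0,1],[-0.008,-0.014,0.018,0.0,0.0,0.0,1],[-0.01,-0.017,0.022,0.0,0.0,0.0,1],[-0.012,-0.021,0.026,0.0,0.0,0.0,1],[-0.021,-0.021,0.019,0.0,0.0,0.0,1],[-0.03,-0.021,0.012,0.0,0.0,0.0,1]]]
[[[-0.008,0.0,-0.007,0.0,0.0,0.0,1],[-0.015,-0.004,-0.01,0.0,0.0,0.0,1],[-0.022,-0.008,-0.013,0.0,0.0,0.0,1],[-0.029,-0.013,-0.016,0.0,0.0,0.0,1],[-0.029,-0.013,-0.016,0.0,0.0,0.0,1],[-0.029,-0.013,-0.016,0.0,0.0,0.0,1],[-0.029,-0.013,-0.016,0.0,0.0,0.0,1],[-0.029,-0.013,-0.016,0.0,0.0,0.0,1],[-0.029,-0.013,-0.016,0.0,0.0,0.0,1],[-0.029,-0.013,-0.016,0.0,0.0,0.0,1]]]
```

Run:
```python
from h import *
np.set_printoptions(precision=1,suppress=True)
o=get_obs(); Q=R.from_quat(o["tool_rot"])
def pts(phi): # spoon rotated by phi about tool y at grasp point (x=-8)
    r=R.from_rotvec([0,phi,0]); return np.array([o["tcp_pos"]+Q.apply(np.array([-8,3,0])+r.apply([s,0,0])) for s in(170,90,-35)])
out=[]
for c,(x0,y0,w,h) in {"wrist":(230,110,170,130),"top":(140,120,170,130),"scene":(200,70,170,130)}.items():
    im=viewer.read_camera(c)[:,:,::-1].copy()[y0:y0+h,x0:x0+w]; im=cv2.resize(im,None,fx=2.3,fy=2.3,interpolation=2)
    for phi,col in((0,(0,255,0)),(0.2,(0,0,255)),(-.2,(255,0,0))):
        for p in proj(c,pts(phi),o): cv2.circle(im,tuple(int(v) for v in (p-[x0,y0])*2.3),4,col,1)
    out.append(im)
out.append(out[0]*0); cv2.imwrite("pics/g.png",np.vstack([np.hstack(out[:2]),np.hstack(out[2:])]))
print(pts(0)[0],pts(.2)[0],pts(-.2)[0])
```

```text
[593.   -0.8  42.2] [618.7 -14.5  59.5] [564.7  14.3  31. ]
```

View pics/g.png

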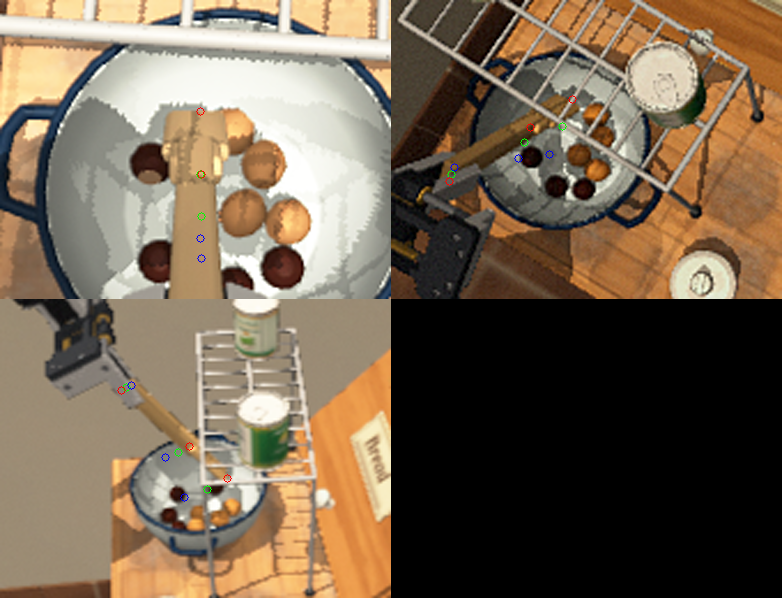

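```bash
sed -i 's/^TIP=.*/TIP=np.array([158.6,3,-33.8])/; s/tilt=25,az/tilt=13.5,az/' h.py
python3 - <<'E'
from h import *
p,q=tcp(14,14,42); 
Q=orient(25,-28,-1); p=np.r_[C+14*L+14*U,42]-Q.apply([162,3,0]); json.dump(dict(p=p.tolist(),q=Q.as_quat().tolist()),open("cmd.json","w"))
plan([(6,*tcp(-1,15,48)),(4,*tcp(-1,15,30)),(6,*tcp(-1,15,12)),(2,*tcp(-1,15,10)),(8,*tcp(16,-16,10)),(4,*tcp(17,-6,45))],1)
E
```

```text
[[[-0.001,0.003,0.0,0.0,-0.033,0.0,1],[-0.002,0.005,0.0,0.0,-0.067,0.0,1],[-0.003,0.008,0.0,0.0,-0.1,0.0,1],[-0.004,0.01,0.0,0.0,-0.134,0.0,1],[-0.005,0.013,0.0,0.0,-0.167,0.0,1],[-0.006,0.015,0.0,0.0,-0.201,0.0,1],[-0.002,0.015,0.002,0.0,-0.201,0.0,1],[0.002,0.015,0.004,0.0,-0.201,0.0,1],[0.006,0.015,0.005,0.0,-0.201,0.0,1],[0.01,0.015,0.007,0.0,-0.201,0.0,1]]]
[[[0.003,0.0,0.001,0.0,0.0,0.0,1],[0.006,0.0,0.002,0.0,0.0,0.0,1],[0.009,0.0,0.002,0.0,0.0,0.0,1],[0.012,0.0,0.003,0.0,0.0,0.0,1],[0.015,0.0,0.004,0.0,0.0,0.0,1],[0.018,0.0,0.004,0.0,0.0,0.0,1],[0.019,0.0,0.005,0.0,0.0,0.0,1],[0.02,0.0,0.005,0.0,0.0,0.0,1],[0.019,-0.003,0.008,0.0,0.0,0.0,1],[0.018,-0.005,0.012,0.0,0.0,0.0,1]]]
[[[-0.001,-0.003,0.003,0.0,0.0,0.0,1],[-0.001,-0.005,0.007,0.0,0.0,0.0,1],[-0.002,-0.008,0.01,0.0,0.0,0.0,1],[-0.003,-0.01,0.014,0.0,0.0,0.0,1],[-0.004,-0.013,0.017,0.0,0.0,0.0,1],[-0.005,-0.016,0.021,0.0,0.0,0.0,1],[-0.013,-0.016,0.016,0.0,0.0,0.0,1],[-0.021,-0.016,0.012,0.0,0.0,0.0,1],[-0.029,-0.015,0.007,0.0,0.0,0.0,1],[-0.037,-0.015,0.003,0.0,0.0,0.0,1]]]
```

Request:
{"name": "play_rows", "arguments": {"plan": [[[-0.001,0.003,0,0,-0.033,0,1],[-0.002,0.005,0,0,-0.067,0,1],[-0.003,0.008,0,0,-0.1,0,1],[-0.004,0.01,0,0,-0.134,0,1],[-0.005,0.013,0,0,-0.167,0,1],[-0.006,0.015,0,0,-0.201,0,1],[-0.002,0.015,0.002,0,-0.201,0,1],[0.002,0.015,0.004,0,-0.201,0,1],[0.006,0.015,0.005,0,-0.201,0,1],[0.01,0.015,0.007,0,-0.201,0,1]]]}}

```text
time: 21.93
tcp_pos: [525.4, 21.9, 176.2]
tool_rot: [0.762, -0.19, -0.6, -0.149]
force: [1.8, -0.8, 3.1]
grip_width: 13.6
```

Request:
{"name": "play_rows", "arguments": {"plan": [[[0.003,0,0.001,0,0,0,1],[0.006,0,0.002,0,0,0,1],[0.009,0,0.002,0,0,0,1],[0.012,0,0.003,0,0,0,1],[0.015,0,0.004,0,0,0,1],[0.018,0,0.004,0,0,0,1],[0.019,0,0.005,0,0,0,1],[0.02,0,0.005,0,0,0,1],[0.019,-0.003,0.008,0,0,0,1],[0.018,-0.005,0.012,0,0,0,1]]]}}

```text
time: 22.77
tcp_pos: [520.5, 30.1, 155.9]
tool_rot: [0.761, -0.19, -0.601, -0.15]
force: [0.1, 0.7, -0.8]
grip_width: 13.5
```

Request:
{"name": "play_rows", "arguments": {"plan": [[[-0.001,-0.003,0.003,0,0,0,1],[-0.001,-0.005,0.007,0,0,0,1],[-0.002,-0.008,0.01,0,0,0,1],[-0.003,-0.01,0.014,0,0,0,1],[-0.004,-0.013,0.017,0,0,0,1],[-0.005,-0.016,0.021,0,0,0,1],[-0.013,-0.016,0.016,0,0,0,1],[-0.021,-0.016,0.012,0,0,0,1],[-0.029,-0.015,0.007,0,0,0,1],[-0.037,-0.015,0.003,0,0,0,1]]]}}

```text
time: 23.6
tcp_pos: [518.5, 48.1, 193.4]
tool_rot: [0.762, -0.19, -0.6, -0.15]
force: [-0.0, 0.6, -0.5]
grip_width: 13.4
```

```bash
cat >> h.py <<'E'
def nuts(n,phi0=0.2):
    """wrist + top rectified at z=18 with the lines, and the spoon tip for three spoon angles drawn"""
    o=get_obs(); Q=R.from_quat(o["tool_rot"]); print(o["time"],o["tcp_pos"].round(1),cmd()[0].round(1),o["force"].round(1),o["q"].round(2))
    g=np.array([[-85,85],[85,85],[85,-85],[-85,-85]],float); W=np.c_[C+g[:,:1]*L+g[:,1:]*U,np.full(4,18.)]; out=[]
    for c in("top","wrist"):
        im=viewer.read_camera(c)[:,:,::-1].copy()
        M=cv2.getPerspectiveTransform(proj(c,W,o).astype(np.float32),np.float32([[0,0],[340,0],[340,340],[0,340]]))
        r=cv2.warpPerspective(im,M,(340,340)); cv2.line(r,(170,0),(170,340),(0,255,0),1); cv2.line(r,(0,170),(340,170),(0,255,0),1)
        for dphi,col in((0,(0,255,0)),(.15,(0,0,255)),(-.15,(255,0,0))):
            P=o["tcp_pos"]+Q.apply(np.array([-8,3,0])+R.from_rotvec([0,phi0+dphi,0]).apply([170,0,0]))
            v=cv2.perspectiveTransform(proj(c,P,o)[None].astype(np.float32),M)[0,0]; cv2.circle(r,(int(v[0]),int(v[1])),4,col,2)
        out.append(r)
        for t in("walnut_1","chestnut_1"):
            P=[(atz(c,d["point"],18,o)[0][:2]-C,d["p"]) for d in viewer.look_for(t,c) if d["p"]>.3]
            print(c,t,[(round(q@L),round(q@U),round(p,1)) for q,p in P if np.hypot(*q)<95])
    cv2.imwrite(f"pics/{n}.png",np.hstack(out))
E
python3 -c "from h import *; nuts('r6')"
```

```text
23.6 [518.5  48.1 193.4] [518.1  48.6 191.8] [-0.   0.6 -0.5] [ 0.07 -0.14  1.6  -0.13  1.48  2.13]
top walnut_1 [(-24, 29, 0.6), (-6, -9, 0.6), (-34, -3, 0.5), (-6, 50, 0.5)]
top chestnut_1 [(-36, -33, 0.6)]
wrist walnut_1 [(-1, 49, 0.9), (-41, 3, 0.8), (-23, 28, 0.8), (-14, -12, 0.6)]
wrist chestnut_1 [(-35, -24, 0.8), (-39, -3, 0.6), (35, -31, 0.6), (-18, -41, 0.6), (42, 21, 0.5)]
```

View pics/r6.png

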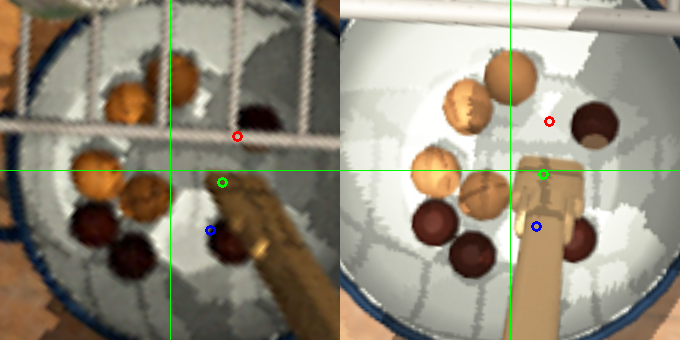

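Run:
```python
from h import *
plan([(4,*tcp(-39,16,50)),(3,*tcp(-41,23,34)),(5,*tcp(-41,23,14)),(1,*tcp(-41,23,13)),(5,*tcp(-18,30,11)),(2,*tcp(-18,30,11)),(3,*tcp(-22,18,48)),(3,*tcp(5,-12,65)),(4,*tcp(5,-20,70))],1)
```

```text
[[[0.0,0.014,-0.004,0.0,0.0,0.0,1],[0.0,0.029,-0.008,0.0,0.0,0.0,1],[-0.001,0.043,-0.012,0.0,0.0,0.0,1],[-0.001,0.058,-0.016,0.0,0.0,0.0,1],[0.005,0.059,-0.017,0.0,0.0,0.0,1],[0.011,0.06,-0.018,0.0,0.0,0.0,1],[0.016,0.061,-0.019,0.0,0.0,0.0,1],[0.02,0.061,-0.018,0.0,0.0,0.0,1],[0.024,0.061,-0.017,0.0,0.0,0.0,1],[0.028,0.061,-0.016,0.0,0.0,0.0,1]]]
[[[0.004,0.0,0.001,0.0,0.0,0.0,1],[0.008,0.0,0.002,0.0,0.0,0.0,1],[0.009,0.0,0.002,0.0,0.0,0.0,1],[0.01,-0.005,0.0,0.0,0.0,0.0,1],[0.01,-0.009,-0.001,0.0,0.0,0.0,1],[0.011,-0.013,-0.003,0.0,0.0,0.0,1],[0.012,-0.018,-0.005,0.0,0.0,0.0,1],[0.013,-0.022,-0.007,0.0,0.0,0.0,1],[0.013,-0.022,-0.007,0.0,0.0,0.0,1],[0.013,-0.022,-0.007,0.0,0.0,0.0,1]]]
[[[-0.013,0.001,0.001,0.0,0.0,0.0,1],[-0.026,0.001,0.003,0.0,0.0,0.0,1],[-0.039,0.002,0.004,0.0,0.0,0.0,1],[-0.047,-0.008,0.011,0.0,0.0,0.0,1],[-0.054,-0.018,0.018,0.0,0.0,0.0,1],[-0.062,-0.028,0.025,0.0,0.0,0.0,1],[-0.063,-0.028,0.027,0.0,0.0,0.0,1],[-0.065,-0.029,0.029,0.0,0.0,0.0,1],[-0.067,-0.029,0.03,0.0,0.0,0.0,1],[-0.068,-0.029,0.032,0.0,0.0,0.0,1]]]
```

Request:
{"name": "play_rows", "arguments": {"plan": [[[0,0.014,-0.004,0,0,0,1],[0,0.029,-0.008,0,0,0,1],[-0.001,0.043,-0.012,0,0,0,1],[-0.001,0.058,-0.016,0,0,0,1],[0.005,0.059,-0.017,0,0,0,1],[0.011,0.06,-0.018,0,0,0,1],[0.016,0.061,-0.019,0,0,0,1],[0.02,0.061,-0.018,0,0,0,1],[0.024,0.061,-0.017,0,0,0,1],[0.028,0.061,-0.016,0,0,0,1]]]}}

```text
time: 24.73
tcp_pos: [509.9, -15.5, 170.8]
tool_rot: [0.763, -0.19, -0.599, -0.15]
force: [-8.4, 1.9, 20.5]
grip_width: 13.7
```

Request:
{"name": "play_rows", "arguments": {"plan": [[[0.004,0,0.001,0,0,0,1],[0.008,0,0.002,0,0,0,1],[0.009,0,0.002,0,0,0,1],[0.01,-0.005,0,0,0,0,1],[0.01,-0.009,-0.001,0,0,0,1],[0.011,-0.013,-0.003,0,0,0,1],[0.012,-0.018,-0.005,0,0,0,1],[0.013,-0.022,-0.007,0,0,0,1],[0.013,-0.022,-0.007,0,0,0,1],[0.013,-0.022,-0.007,0,0,0,1]]]}}

```text
time: 25.57
tcp_pos: [527.7, -0.6, 156.6]
tool_rot: [0.762, -0.19, -0.601, -0.149]
force: [-0.5, 0.5, -0.3]
grip_width: 13.3
```

Request:
{"name": "play_rows", "arguments": {"plan": [[[-0.013,0.001,0.001,0,0,0,1],[-0.026,0.001,0.003,0,0,0,1],[-0.039,0.002,0.004,0,0,0,1],[-0.047,-0.008,0.011,0,0,0,1],[-0.054,-0.018,0.018,0,0,0,1],[-0.062,-0.028,0.025,0,0,0,1],[-0.063,-0.028,0.027,0,0,0,1],[-0.065,-0.029,0.029,0,0,0,1],[-0.067,-0.029,0.03,0,0,0,1],[-0.068,-0.029,0.032,0,0,0,1]]]}}

```text
time: 26.4
tcp_pos: [499.7, 46.2, 215.7]
tool_rot: [0.762, -0.19, -0.601, -0.15]
force: [-0.6, -0.2, -0.8]
grip_width: 13.4
```

```bash
python3 -c "from h import *; nuts('r7')"
```

```text
26.4 [499.7  46.2 215.7] [500.2  46.8 215.9] [-0.6 -0.2 -0.8] [ 0.07 -0.18  1.59 -0.12  1.53  2.12]
top walnut_1 [(13, 12, 0.5), (-38, -6, 0.5), (-11, -15, 0.5), (20, 43, 0.4)]
top chestnut_1 [(46, 23, 0.6), (-40, -35, 0.6)]
wrist walnut_1 [(28, 45, 0.8), (-16, -11, 0.6), (18, 16, 0.6), (-39, -1, 0.6)]
wrist chestnut_1 [(35, -36, 0.8), (-20, -41, 0.7), (41, 21, 0.7), (-35, -26, 0.6)]
```

View pics/r7.png

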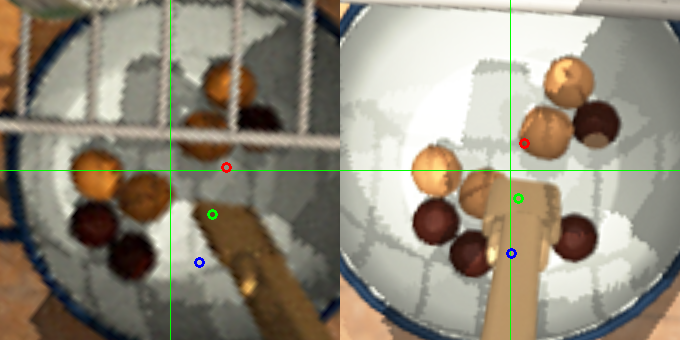

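The pot view shows walnuts at (lateral, back) ≈ (29,43), (17,18), (-37,0) and (-13,-11), and chestnuts at (43,23), (33,-33), (-20,-42) and (-37,-26). Every half holds both kinds, so I'll take the spoon back to the mug.

```bash
sed -i 's/^TIP=.*/TIP=np.array([157.1,3,-40.4])/' h.py
python3 - <<'E'
from h import *
np.set_printoptions(precision=1,suppress=True)
for c in("top","wrist","scene"):
    o=get_obs()
    if c=="scene": viewer.read_camera(c)
    for d in viewer.tip_of("mug_mouth",c)[:2]: print(c,d["p"],atz(c,d["point"],100,o))
p0,q0=cmd()
Q=orient(6.5,-26,-1); 
def T(x,y,z): return (np.array([x,y,z])-Q.apply(TIP),Q)
f=np.array([np.cos(np.radians(-26)),np.sin(np.radians(-26))]); m=np.array([437.5,-299.5])+13*f; print(m)
plan([(4,p0+[0,0,70],q0),(10,*T(430,-60,150)),(2,*T(430,-100,150)),(12,*T(*m,150)),(2,*T(*m,145))],1)
E
```

```text
top 0.78 [[ 431.3 -288.   100. ]]
wrist 0.79 [[ 437.2 -294.2  100. ]]
scene 0.82 [[ 440.3 -289.6  100. ]]
[ 449.2 -305.2]
[[[-0.017,0.0,-0.004,0.0,0.0,0.0,1],[-0.034,0.0,-0.008,0.0,0.0,0.0,1],[-0.051,0.0,-0.012,0.0,0.0,0.0,1],[-0.068,0.0,-0.016,0.0,0.0,0.0,1],[-0.071,0.013,-0.01,-0.003,-0.012,-0.001,1],[-0.074,0.025,-0.003,-0.007,-0.024,-0.001,1],[-0.077,0.038,0.003,-0.01,-0.037,-0.002,1],[-0.081,0.051,0.009,-0.014,-0.049,-0.002,1],[-0.084,0.063,0.016,-0.017,-0.061,-0.003,1],[-0.087,0.076,0.022,-0.021,-0.073,-0.004,1]]]
[[[-0.003,0.012,0.007,-0.003,-0.012,0.0,1],[-0.005,0.025,0.014,-0.007,-0.025,-0.001,1],[-0.008,0.037,0.021,-0.01,-0.037,-0.001,1],[-0.011,0.05,0.028,-0.013,-0.049,-0.002,1],[-0.009,0.068,0.019,-0.013,-0.049,-0.002,1],[-0.008,0.085,0.01,-0.013,-0.049,-0.002,1],[-0.006,0.1,0.001,-0.013,-0.049,-0.002,1],[-0.005,0.114,-0.008,-0.013,-0.049,-0.002,1],[-0.003,0.129,-0.017,-0.013,-0.049,-0.002,1],[-0.002,0.144,-0.026,-0.013,-0.049,-0.002,1]]]
[[[0.001,0.014,-0.009,0.0,0.0,0.0,1],[0.002,0.029,-0.018,0.0,0.0,0.0,1],[0.003,0.044,-0.027,0.0,0.0,0.0,1],[0.004,0.058,-0.036,0.0,0.0,0.0,1],[0.005,0.073,-0.044,0.0,0.0,0.0,1],[0.006,0.088,-0.053,0.0,0.0,0.0,1],[0.007,0.102,-0.062,0.0,0.0,0.0,1],[0.008,0.117,-0.071,0.0,0.0,0.0,1],[0.011,0.117,-0.071,0.0,0.0,0.0,1],[0.013,0.117,-0.07,0.0,0.0,0.0,1]]]
```

Request:
{"name": "play_rows", "arguments": {"plan": [[[-0.017,0,-0.004,0,0,0,1],[-0.034,0,-0.008,0,0,0,1],[-0.051,0,-0.012,0,0,0,1],[-0.068,0,-0.016,0,0,0,1],[-0.071,0.013,-0.01,-0.003,-0.012,-0.001,1],[-0.074,0.025,-0.003,-0.007,-0.024,-0.001,1],[-0.077,0.038,0.003,-0.01,-0.037,-0.002,1],[-0.081,0.051,0.009,-0.014,-0.049,-0.002,1],[-0.084,0.063,0.016,-0.017,-0.061,-0.003,1],[-0.087,0.076,0.022,-0.021,-0.073,-0.004,1]]]}}

```text
time: 27.73
tcp_pos: [426.0, -1.2, 294.8]
tool_rot: [0.741, -0.176, -0.631, -0.15]
force: [1.1, -0.7, -0.4]
grip_width: 13.8
```

Request:
{"name": "play_rows", "arguments": {"plan": [[[-0.003,0.012,0.007,-0.003,-0.012,0,1],[-0.005,0.025,0.014,-0.007,-0.025,-0.001,1],[-0.008,0.037,0.021,-0.01,-0.037,-0.001,1],[-0.011,0.05,0.028,-0.013,-0.049,-0.002,1],[-0.009,0.068,0.019,-0.013,-0.049,-0.002,1],[-0.008,0.085,0.01,-0.013,-0.049,-0.002,1],[-0.006,0.1,0.001,-0.013,-0.049,-0.002,1],[-0.005,0.114,-0.008,-0.013,-0.049,-0.002,1],[-0.003,0.129,-0.017,-0.013,-0.049,-0.002,1],[-0.002,0.144,-0.026,-0.013,-0.049,-0.002,1]]]}}

```text
time: 28.57
tcp_pos: [384.2, -141.6, 300.8]
tool_rot: [0.726, -0.168, -0.649, -0.15]
force: [1.1, -0.5, -0.4]
grip_width: 13.5
```

Request:
{"name": "play_rows", "arguments": {"plan": [[[0.001,0.014,-0.009,0,0,0,1],[0.002,0.029,-0.018,0,0,0,1],[0.003,0.044,-0.027,0,0,0,1],[0.004,0.058,-0.036,0,0,0,1],[0.005,0.073,-0.044,0,0,0,1],[0.006,0.088,-0.053,0,0,0,1],[0.007,0.102,-0.062,0,0,0,1],[0.008,0.117,-0.071,0,0,0,1],[0.011,0.117,-0.071,0,0,0,1],[0.013,0.117,-0.07,0,0,0,1]]]}}

```text
time: 29.4
tcp_pos: [396.9, -277.3, 295.3]
tool_rot: [0.726, -0.168, -0.65, -0.151]
force: [-1.0, -0.4, -0.2]
grip_width: 13.5
```

Run:
```python
from h import *
np.set_printoptions(precision=1,suppress=True)
o=get_obs(); Q=R.from_quat(o["tool_rot"]); print(o["time"],o["tcp_pos"],cmd()[0],o["q"]); tip=o["tcp_pos"]+Q.apply(TIP); print("tip",tip)
out=[]
for c in("wrist","top","scene"):
    im=viewer.read_camera(c)[:,:,::-1].copy(); v=proj(c,[437,-295,110],o)[0]; x0,y0=int(max(0,min(v[0]-65,510))),int(max(0,min(v[1]-50,300))); print(c,x0,y0)
    print([(d["p"],atz(c,d["point"],100,o)) for d in viewer.tip_of("mug_mouth",c)[:1]])
    r=cv2.resize(im[y0:y0+100,x0:x0+130],None,fx=3,fy=3,interpolation=2)
    t=np.linspace(0,2*np.pi,40)
    ring=np.c_[437.5+37*np.cos(t),-299.5+37*np.sin(t),t*0+100]
    for p in proj(c,ring,o): cv2.circle(r,tuple(int(a) for a in (p-[x0,y0])*3),1,(0,255,0),-1)
    for dphi,col in((0,(0,255,0)),(.15,(0,0,255)),(-.15,(255,0,0))):
        P=o["tcp_pos"]+Q.apply(np.array([-8,3,0])+R.from_rotvec([0,.24+dphi,0]).apply([170,0,0])); cv2.circle(r,tuple(int(a) for a in (proj(c,P,o)[0]-[x0,y0])*3),4,col,2)
    out.append(r)
out.append(out[0]*0); cv2.imwrite("pics/m8.png",np.vstack([np.hstack(out[:2]),np.hstack(out[2:])]))
```

```text
29.4 [ 396.9 -277.3  295.3] [ 397.9 -277.   296.6] [-0.8 -0.1  1.4  0.   1.8  1.3]
tip [ 447.3 -305.1  143.6]
wrist 248 113
[(0.55, array([[ 437.2, -296.3,  100. ]]))]
top 271 189
[]
scene 236 176
[(0.64, array([[ 445.1, -301.5,  100. ]]))]
```

View pics/m8.png

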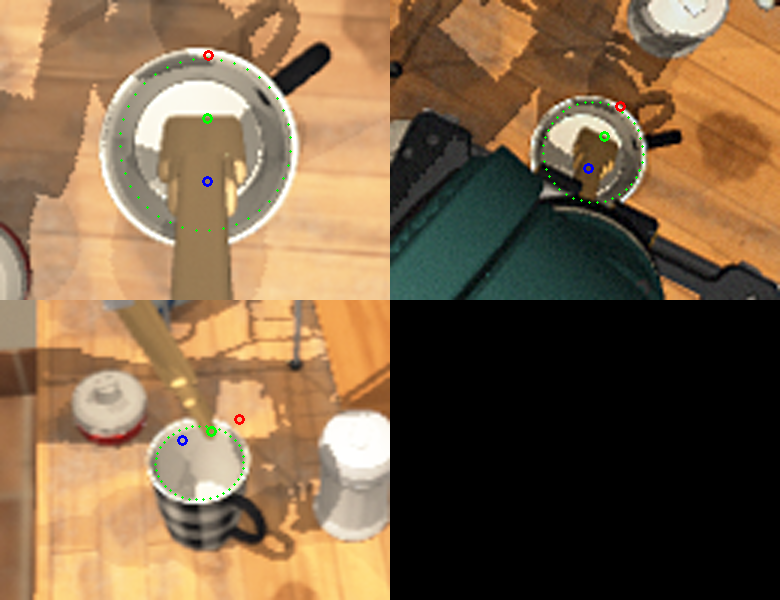

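Spoon head sits over the mouth (wrist crop: head end at (200,118), mouth centre (198,147)), the mug is upright, and the tip model matches. Next I lower straight down.

Request:
{"name": "play_rows", "arguments": {"plan": [[[0.012,0,0.0014,0,0,0,1],[0.024,0,0.0027,0,0,0,1],[0.036,0,0.004,0,0,0,1],[0.048,0,0.0055,0,0,0,1],[0.06,0,0.007,0,0,0,1],[0.072,0,0.008,0,0,0,1],[0.084,0,0.0095,0,0,0,1],[0.095,0,0.011,0,0,0,1],[0.1,0,0.0115,0,0,0,1],[0.105,0,0.012,0,0,0,1]]]}}

```text
time: 30.53
tcp_pos: [397.4, -276.9, 190.0]
tool_rot: [0.727, -0.168, -0.649, -0.15]
force: [-0.1, 0.5, -0.7]
grip_width: 13.5
```

Request:
{"name": "play_rows", "arguments": {"plan": [[[0.003,0,0.0003,0,0,0,1],[0.006,0,0.0007,0,0,0,1],[0.009,0,0.001,0,0,0,1],[0.012,0,0.0014,0,0,0,1],[0.015,0,0.0017,0,0,0,1],[0.017,0,0.0019,0,0,0,1],[0.019,0,0.0021,0,0,0,1],[0.021,0,0.0024,0,0,0,1],[0.021,0,0.0024,0,0,0,1],[0.021,0,0.0024,0,0,0,1]]]}}

```text
time: 31.37
tcp_pos: [397.5, -277.0, 169.7]
tool_rot: [0.727, -0.168, -0.649, -0.15]
force: [0.4, -0.1, -0.1]
grip_width: 13.6
```

Request:
{"name": "play_rows", "arguments": {"plan": [[[0.001,0,0.0001,0,0,0,1],[0.002,0,0.0002,0,0,0,1],[0.003,0,0.0003,0,0,0,1],[0.003,0,0.0003,0,0,0,1],[0.003,0,0.0003,0,0,0,0.8],[0.003,0,0.0003,0,0,0,0.75],[0.003,0,0.0003,0,0,0,0.7],[0.003,0,0.0003,0,0,0,0.6],[0.003,0,0.0003,0,0,0,0.5],[0.003,0,0.0003,0,0,0,0.4]]]}}

```text
time: 32.2
tcp_pos: [397.6, -277.1, 166.9]
tool_rot: [0.727, -0.168, -0.649, -0.15]
force: [-0.0, 0.4, -0.3]
grip_width: 44.5
```

Request:
{"name": "play_rows", "arguments": {"plan": [[[0,0,0,0,0,0,0.2],[0,0,0,0,0,0,0.1],[0,0,0,0,0,0,0.1],[0,0,0,0,0,0,0.1],[-0.01,0,0,0,0,0,0.1],[-0.02,0,0,0,0,0,0.1],[-0.035,0,0,0,0,0,0.1],[-0.05,0,0,0,0,0,0.1],[-0.07,0,0,0,0,0,0.1],[-0.09,0,0,0,0,0,0.1]]]}}

```text
time: 33.03
tcp_pos: [388.3, -272.6, 258.2]
tool_rot: [0.727, -0.168, -0.649, -0.15]
force: [0.5, 0.6, -0.6]
grip_width: 84.8
```

Request:
{"name": "play_rows", "arguments": {"plan": [[[-0.02,0,0,0,0,0,0.1],[-0.04,0,0,0,0,0,0.1],[-0.06,0,0,0,0,0,0.1],[-0.08,0,0.02,0,0,0,0.1],[-0.09,0,0.04,0,0,0,0.1],[-0.09,0,0.06,0,0,0,0.1],[-0.09,0,0.08,0,0,0,0.1],[-0.09,0,0.09,0,0,0,0.1],[-0.09,0,0.09,0,0,0,0.1],[-0.09,0,0.09,0,0,0,0.1]]]}}

```text
time: 33.87
tcp_pos: [299.1, -229.1, 336.3]
tool_rot: [0.727, -0.168, -0.648, -0.15]
force: [0.3, -0.5, -1.1]
grip_width: 84.9
```

Run:
```python
from h import *
np.set_printoptions(precision=1,suppress=True)
o=get_obs(); print(o["time"],o["tcp_pos"],o["force"],o["grip_width"])
print("base shifts",[atz("top",(x,y),0) for x,y in [(0,0)]][:0])
out=[]
for c,(x0,y0,w,h) in {"scene":(200,100,240,240),"top":(150,120,240,200),"wrist":(0,0,640,400)}.items():
    im=viewer.read_camera(c)[:,:,::-1].copy()
    for t in("spoon","spoon_grip","mug_mouth","timer","shaker","jar"): print(c,t,[(np.round(d["point"]).tolist(),round(d["p"],2)) for d in viewer.tip_of(t,c)][:1])
    out.append(cv2.resize(im[y0:y0+h,x0:x0+w],(400,int(400*h/w))))
    for t in("walnut_1","chestnut_1"):
        P=[atz(c,d["point"],18,o)[0][:2]-C for d in viewer.look_for(t,c) if d["p"]>.3]; print(c,t,[(round(q@L),round(q@U)) for q in P if np.hypot(*q)<95])
v=np.zeros((600,800,3),np.uint8); v[:400,:400]=out[0]; v[:333,400:]=out[1]; v[335:585,400:]=out[2]; cv2.imwrite("pics/f.png",v)
```

```text
33.8667 [ 299.1 -229.1  336.3] [ 0.3 -0.5 -1.1] 84.93721266751346
base shifts []
scene spoon [([308.0, 251.0], 0.62)]
scene spoon_grip [([279.0, 215.0], 0.73)]
scene mug_mouth [([302.0, 231.0], 0.56)]
scene timer [([272.0, 216.0], 0.66)]
scene shaker [([352.0, 249.0], 0.97)]
scene jar [([368.0, 305.0], 0.71)]
scene walnut_1 [(-9, -12), (25, 49)]
scene chestnut_1 [(36, -32)]
top spoon [([336.0, 238.0], 0.81)]
top spoon_grip [([324.0, 259.0], 0.75)]
top mug_mouth [([333.0, 241.0], 0.91)]
top timer [([274.0, 240.0], 0.92)]
top shaker [([364.0, 197.0], 0.79)]
top jar [([426.0, 226.0], 0.91)]
top walnut_1 [(-28, -3), (25, 41)]
top chestnut_1 [(41, 30), (-19, -46), (-42, -33)]
wrist spoon [([318.0, 83.0], 0.55)]
wrist spoon_grip []
wrist mug_mouth [([313.0, 78.0], 0.61)]
wrist timer [([245.0, 136.0], 0.93)]
wrist shaker [([324.0, 10.0], 0.72)]
wrist jar [([428.0, 13.0], 0.64)]
wrist walnut_1 [(32, 50), (-38, 0), (-13, -9)]
wrist chestnut_1 [(-19, -39), (32, -36), (42, 23), (-36, -24)]
```

View pics/f.png

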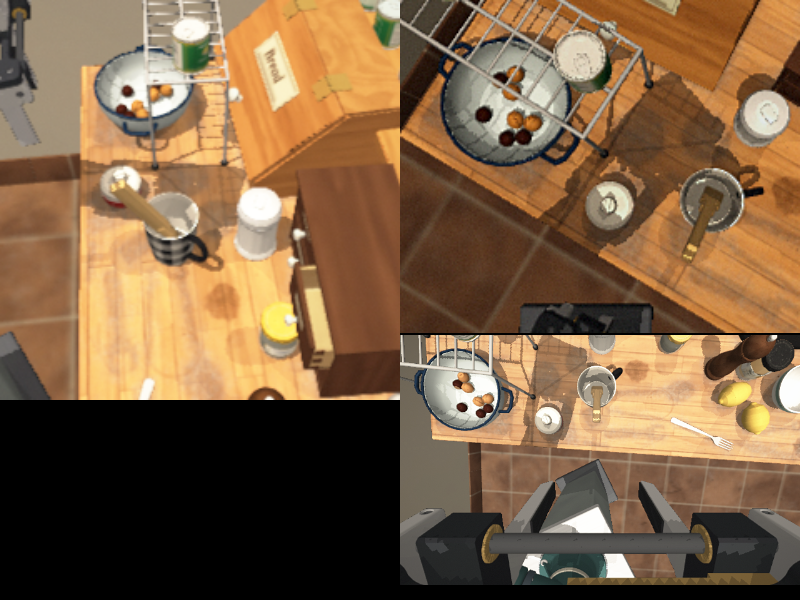

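```bash
python3 -c "
from plant import robot; print(robot.job_done())"
```

```text
the job is handed in; nothing more can be done
None
```

The nuts are mixed in the pot, the spoon is back in the upright mug head down, and I handed the job in at about 34 s of the 72 s allowed.

**What I did:** I gripped the spoon at `spoon_grip` and lowered it until its head touched the pot floor, with a contact force of about 10 N. I stirred round about 1¼ turns, then made several shorter strokes to move particular nuts.

**Final nut positions:** all eight nuts are in the pot. Positions are in mm as (along the handle line, towards the rack), measured from the pot's centre.

| Nut | 1 | 2 | 3 | 4 |
|---|---|---|---|---|
| Walnut | (30, 45) | (17, 18) | (-38, 0) | (-13, -11) |
| Chestnut | (42, 23) | (33, -34) | (-19, -41) | (-37, -26) |

- **Split check:** every half holds both kinds, whichever way the pot is split.
- **Thinnest margins:** the near half has only one clear walnut, 11 mm past the dividing line, with another lying on the line. The far half has one chestnut, 23 mm past the line.
- **Second walnut's position:** it comes from the view just before the spoon left the pot; the last detector pass missed it, though it is visible in the picture.

**Other checks:** the timer, shaker and jar show no more than 2–3 pixels of change, which is detector noise. The hand was clear of everything at the end.

**What went wrong:**
- **Spoon slip:** the spoon turned about 0.2 rad in the fingers during stirring. One sweep rode over the nuts before I noticed and corrected for it.
- **Hard press:** one descent in the pot pressed with about 20 N through the spoon, probably on a nut or the sloping wall.
- **Mug position:** two readings of the mug before I put the spoon back disagreed by up to about 10 mm, so I lined up by the wrist picture instead.

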